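# Set up a steamer with rice cakes

## Task

Get the steamer ready: take the lid off the pot and put it down on the table, then nest the tapered basket fully home and level in the pot's mouth. Then lay all the half-moon rice cakes that lie between the filled bowls and the round tray in the basket, and last put the lid squarely on the basket, fully down, with its vent pipe pointing straight out over the pot's pouring lip. Leave the other things where they are.

Things in the scene. Friction and masses are not known exactly. Their poses are not given: they have to be found in the camera images.
- pot: grey metal conical steamer pot, fixed to the table; open mouth 199 mm inside at the top (205 mm outside), 70 mm tall, 154 mm inside at the bottom (5 mm base), walls flaring evenly. Origin: centre of its underside; z up; x points to its pouring lip. Two dark loop handles stand out at +y and -y to 124 mm from the axis, at height 56 mm.
- pot_lip (a point): middle of the pot's pouring lip, a short spout on its rim: 98 mm from the pot's axis along the pot's x, at rim height 70 mm; the spout itself reaches 126 mm out.
- basket: bright steel perforated basket, conical, 54 mm tall, outside 164 mm across the bottom, 200 mm the rim; wall 3 mm, floor 4 mm, 0.3 kg; loose on the table. Origin: centre of its underside, z up. Nested home in the pot its walls touch all round, its origin is 19 to 26 mm above the pot's, its rim about 6 mm above the pot's rim; any turn about its axis will do.
- basket_tab (a point): grip point on the basket's lifting tab, an upright flat steel tab in the middle of the basket, 20 mm along the basket's x, 12 mm thick along the basket's y, its top 46 mm above the basket's underside; this point lies 36 mm above the underside. Pinch it across its 12 mm thickness (fingers closing along the basket's y).
- lid: steel lid, disc 212 mm across, 14 mm thick, 0.3 kg, with a tapered plug below (188 to 176 mm across, 7 mm deep) that enters the basket's rim; at the start it lies on the pot. Origin: centre of the plug's underside, z up; x points to its vent pipe. On the seated basket its origin is 47 mm above the basket's. Bare table to put it on: x 0.34 to 0.52, y -0.37 to -0.14.
- lid_handle (a point): middle of the lid's black handle bar: 80 mm long along the lid's x, 14 mm thick along the lid's y, 18 mm high, 44 mm above the lid's origin (30 mm above its top face). Grip it with the fingers closing along the lid's y.
- lid_vent (a point): on the lid's vent pipe, a 16 mm thick stub that lies on top of the lid pointing outward, 98 mm from the lid's centre along the lid's x, 19 mm above the lid's origin.
- persimmon_a: bystander: round persimmon-shaped cake with a leaf, 47x48x40 mm, loose beside the rice cakes; origin at its underside. Not to be moved.
- persimmon_b: bystander: round persimmon-shaped cake with a leaf, 46x47x38 mm, on the left of the table; origin at its underside. Not to be moved.
- stamp: bystander: white plunger stamp, 46 mm across, 43 mm tall, origin at its underside. Not to be moved.
- press: bystander: flat cream dough press, 95x141x15 mm, origin at its underside. Not to be moved.
- cake0: half-moon rice cake, a rigid oval, green 42x49x23 mm (x, y, z), lying flat; origin at the centre of its underside, long axis along y, gripped across x (the narrow way). May be absent in a run. Weighs 25 to 30 g.
- cake1: half-moon rice cake, a rigid oval, green 40x50x30 mm (x, y, z), lying flat; origin at the centre of its underside, long axis along y, gripped across x (the narrow way). May be absent in a run. Weighs 25 to 30 g.
- cake2: half-moon rice cake, a rigid oval, green 39x53x25 mm (x, y, z), lying flat; origin at the centre of its underside, long axis along y, gripped across x (the narrow way). May be absent in a run. Weighs 25 to 30 g.
- cake3: half-moon rice cake, a rigid oval, blue 44x56x20 mm (x, y, z), lying flat; origin at the centre of its underside, long axis along y, gripped across x (the narrow way). May be absent in a run. Weighs 25 to 30 g.

How it is judged:
On the way, in this order (a step that is already met when the one before it is completed fails the run):
1. the basket is nested fully home and level in the pot (horizontal distance between basket and pot below 0.006 m and z of basket in the frame of pot between 0.0145 and 0.0285 m and angle between basket's own z axis and vertical below 0.06 rad), for 0.3 s.
2. all the half-moon rice cakes lie in the seated basket (all of step 1 and horizontal distance between each of cake0, cake1, cake2, cake3 and basket below 0.084 m and z of cake0 in the frame of basket between -0.002 and 0.047 m and z of cake1 in the frame of basket between -0.002 and 0.047 m and z of cake2 in the frame of basket between -0.002 and 0.047 m and z of cake3 in the frame of basket between -0.002 and 0.047 m), for 0.3 s.
At the end, for the whole second after the job is handed in: Basket home in the pot (axis 6 mm, height 6 mm, level 3 degrees); every cake present inside it; lid fully down on the basket (centred 6 mm, height 4 mm, level 3 degrees), vent over the lip (points within 20 mm horizontally, about 12 degrees); all at rest and released (all of step 2 and horizontal distance between lid and basket below 0.006 m and z of lid in the frame of basket between 0.042 and 0.051 m and angle between lid's own z axis and vertical below 0.05 rad and horizontal distance between lid_vent and pot_lip below 0.02 m and linear speed of each of lid, basket, cake0, cake1, cake2, cake3 below 0.02 m/s and contact force between the fingers and lid below 0.1 N); the robot touches nothing.
It fails at once if a bystander is pushed more than 30 mm away (distance of any of persimmon_a, persimmon_b, stamp, press from where it was at the start of the episode above 0.03 m).
Of cake0, cake1, cake2, cake3 only 3 to 4 are there at a start; the rules pass over those that are not, and their reading is None.
At some moment in a run one of cake0, cake1, cake2, cake3 may be knocked a few centimetres aside while the robot is not near it.
Once in a run the grip may slacken for a moment while it holds something.
It also fails if it takes over 200 s, if anything falls off the work surface, if the arm or the gripper's body presses on something with over 40 N, if the wrist force passes 120 N, or if a joint passes its speed limit or range.

## Robot

A 7-joint arm with a two-finger parallel gripper is mounted at the origin on a cart in front of the work surface, level with it; the furniture and walls round the work are solid. World frame = base frame: x ahead of the robot, y to its left, z up, the work surface at z = 0. Lengths are in m, angles in rad, forces in N, time in s.
With the tool pointing down it reaches from about 0.4 to 0.85 m from the base axis. Payload 10.4 kg.
Tool frame: the origin (TCP) lies at the very end of the fingers, on their centre line; the grasp point (between the pads) lies 19 mm behind it; z points along the fingers, y is the line along which they close (so a half turn about z gives the same grasp; the last joint's range is limited). The gripper opens to 87 mm and grips with 3 to 60 N. Pads are 19 mm wide; open, the fingers measure 117 mm over their backs; the gripper's body (75 mm by 190 mm) begins 51 mm behind the grasp point.
Start: joints at [1.287, 0.332, -0.065, 1.46, 0.022, 1.35, -0.088], TCP at [0.161, -0.604, 0.223] pointing down, gripper open.
Joint ranges: [-2.6, 2.6], [-0.5, 2.12], [-1.47, 1.34], [0.16, 2.42], [-1.27, 4.41], [0.06, 2.06], [-2.6, 2.6]. Speed limits (rad/s): [2.22, 2.22, 2.79, 2.79, 3.14, 3.14, 3.14].

## Interface

Orientations are given as a unit quaternion [w, x, y, z].
In Python, from cell import * gives the robot as it stands. The module is installed in compiled form; this text tells all that it offers.
- The arm moves only by the shell command python3 -m pendant 'ROWS' [FORCE]. ROWS is JSON, a list that holds one entry, the list of rows, each a list of 7 numbers: the finger opening in cm, from 0 to 8.7, then the shift along the tool's x, y, z in cm, then the turn, a rotation vector about the tool's x, y, z in degrees. In form: [[[claw, tx, ty, tz, rx, ry, rz], ...]]. A call has 1 to 8 rows; each row is the pose to reach, as a shift and turn from the pose commanded when the call began, along the tool's axes at that moment; what a row does not reach only later rows make up. A row lasts 1/12 s, in which the tool goes at most 41.7 mm and 7.16 degrees, less where a joint would pass 70% of its speed; a pose out of reach is approached as far as the arm can. A call with a gripper value outside its range is refused whole. The fingers move at their own pace and stop on an object; FORCE is the grip in N (left out, the last holds). Time passes only in rows, so rows that repeat a pose let the fingers close. It gives the time, the measured TCP pose, the force, the opening and the grip force at its end, in the units of the state.
- get_obs(): the state, without advancing time (a new reading comes with each control period).
- grab_frame(name): name is "side" or "top"; returns the picture (480x640x3 uint8, blue, green, red); there is no depth.
- camera_params(name): a dict with "fx", "fy", "cx", "cy" (pixels), "extrinsics" (4x4, takes a point from world to camera coordinates). Camera axes: x right, y up, looking along -z (the intrinsics and any distortion apply to the point x, -y, -z); pixel columns grow to the right and rows downward; lengths in m; the calibration is good to about 2 mm. A picture is of the moment at which its call begins. camera_params takes no time and is no camera call.
- job_done(): hands the job in; it is judged then, once.
The state is a dict: "time": time; "joint_pos": joint angles; "dq": joint speeds; "effort": joint torques, N m; "tool_pos": TCP position; "orientation": TCP orientation; "contact_force": force on the tool from outside, world axes, zero at the start; "moment": the same for the moment, N m; "gripper_width": finger opening in m; "gripper_force": force on a finger pad.
Only numpy, scipy, OpenCV 4.12 (cv2) and the standard library are available. Lean on these libraries where they do the work, as an engineer would, in place of code of your own. Each camera call takes 0.05 s, during which the arm holds its last target. There are 200 camera calls.

## Working session

There is one attempt and no reset: what is moved stays moved. The work goes in short steps, Python scripts to look and compute and a shell command to move; the robot and the scene stay as the last step left them, time stands still between calls to the robot, and variables do not carry over. Pictures are saved under pics/ and viewed, at most 14 in all, crops included, and the job is handed in when it is done.

```bash
mkdir -p pics; ls
python3 - <<'E'
from cell import *
import cv2,numpy as np
o=get_obs()
for k,v in o.items(): print(k,np.round(v,3))
for n in("top","side"):
    cv2.imwrite(f"pics/{n}0.png",grab_frame(n)); p=camera_params(n); print(n,{k:np.round(v,3).tolist() for k,v in p.items()})
E
```

```text
pics
time 0.0
joint_pos [ 1.287  0.333 -0.065  1.461  0.022  1.35  -0.088]
dq [ 0.001 -0.001 -0.    -0.002 -0.001 -0.     0.   ]
effort [-0.0000e+00 -6.2327e+01  2.4000e-02 -3.8988e+01 -6.1000e-02  4.0000e-02
  0.0000e+00]
tool_pos [ 0.161 -0.603  0.222]
orientation [-0.001  0.992  0.13  -0.   ]
contact_force [ 0.318 -0.115  0.969]
moment [ 0.016 -0.026  0.015]
gripper_force 0.0
gripper_width 0.087
top {'fx': 520.471, 'fy': 520.471, 'cx': 322.44, 'cy': 238.432, 'extrinsics': [[-0.406, -0.914, -0.001, 0.315], [0.892, -0.396, 0.217, -0.467], [-0.199, 0.087, 0.976, -1.608], [0.0, 0.0, 0.0, 1.0]]}
side {'fx': 486.913, 'fy': 486.913, 'cx': 318.818, 'cy': 240.682, 'extrinsics': [[0.998, 0.056, 0.012, -0.586], [-0.041, 0.554, 0.832, -0.11], [0.04, -0.831, 0.555, -1.526], [0.0, 0.0, 0.0, 1.0]]}
```

View pics/top0.png

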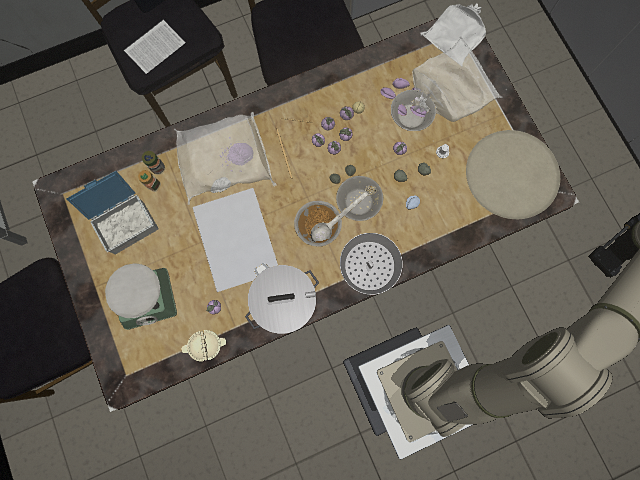

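View pics/side0.png

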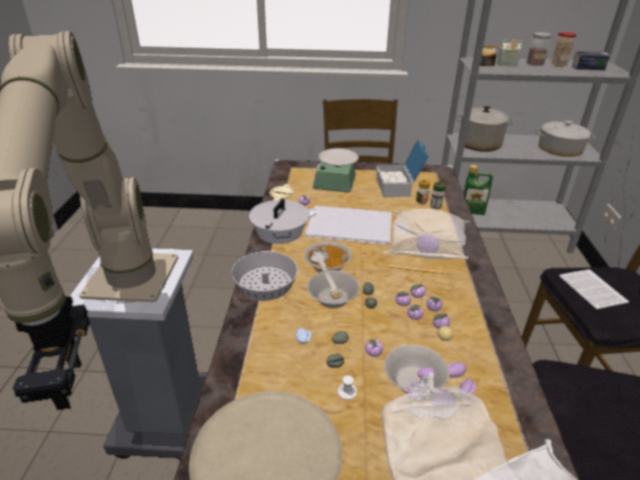

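The top view shows the lid on the pot at (282,299), the basket at (371,264), greens at (335,178), (350,170), (400,175) and (424,169), and a blue cake at (412,202). The tray is at (513,175) and the bowls at (319,222) and (360,197). The side view shows the same layout, with the pot at (280,220) and the basket at (264,275). I'll zoom in next.

```bash
cat > h.py <<'E'
from cell import *
import cv2,numpy as np
from scipy.spatial.transform import Rotation as R
P={n:camera_params(n) for n in("top","side")}
def ray(n,uv):
    p=P[n];E=np.array(p["extrinsics"]);d=np.array([(uv[0]-p["cx"])/p["fx"],-(uv[1]-p["cy"])/p["fy"],-1.])
    return -E[:3,:3].T@E[:3,3],E[:3,:3].T@d
def onz(n,uv,z):
    c,d=ray(n,uv);return c+d*(z-c[2])/d[2]
def proj(n,X):
    p=P[n];E=np.array(p["extrinsics"]);q=E[:3,:3]@np.asarray(X)+E[:3,3]
    return np.array([p["cx"]+p["fx"]*q[0]/-q[2],p["cy"]-p["fy"]*q[1]/-q[2]])
def tri(a,b):
    c1,d1=ray("top",a);c2,d2=ray("side",b);d1/=np.linalg.norm(d1);d2/=np.linalg.norm(d2)
    s=np.linalg.lstsq(np.c_[d1,-d2],c2-c1,rcond=None)[0];x,y=c1+s[0]*d1,c2+s[1]*d2
    return (x+y)/2,np.linalg.norm(x-y)
def crop(im,u,v,w,h,s,name):
    cv2.imwrite("pics/"+name,cv2.resize(im[v:v+h,u:u+w],None,fx=s,fy=s,interpolation=cv2.INTER_CUBIC))
E
python3 - <<'E'
from h import *
t=cv2.imread("pics/top0.png");s=cv2.imread("pics/side0.png")
crop(t,235,150,200,190,3,"a.png") if 0 else crop(t,235,150,210,190,3,"a.png")
crop(s,225,170,210,200,3,"b.png")
for n,l in(("top",[(335,178),(350,170),(400,175),(424,169),(412,202),(371,264),(319,222),(360,197),(513,175)]),("side",[(368,288),(371,302),(340,337),(335,360),(304,336),(264,275)])):
    for q in l: print(n,q,onz(n,q,.012).round(3))
for n,q in(("top",(282,299)),("side",(279,213))): print(onz(n,q,.1))
E
```

```text
top (335, 178) [ 0.736 -0.028  0.012]
top (350, 170) [ 0.741 -0.085  0.012]
top (400, 175) [ 0.657 -0.231  0.012]
top (424, 169) [ 0.643 -0.314  0.012]
top (412, 202) [ 0.556 -0.227  0.012]
top (371, 264) [ 0.422 -0.014  0.012]
top (319, 222) [0.618 0.083 0.012]
top (360, 197) [ 0.641 -0.076  0.012]
top (513, 175) [ 0.503 -0.578  0.012]
side (368, 288) [ 0.737 -0.023  0.012]
side (371, 302) [ 0.744 -0.087  0.012]
side (340, 337) [ 0.657 -0.234  0.012]
side (335, 360) [ 0.646 -0.316  0.012]
side (304, 336) [ 0.561 -0.237  0.012]
side (264, 275) [0.415 0.018 0.012]
[0.42373749 0.29010552 0.1       ]
[0.4357327  0.25140587 0.1       ]
```

View pics/a.png

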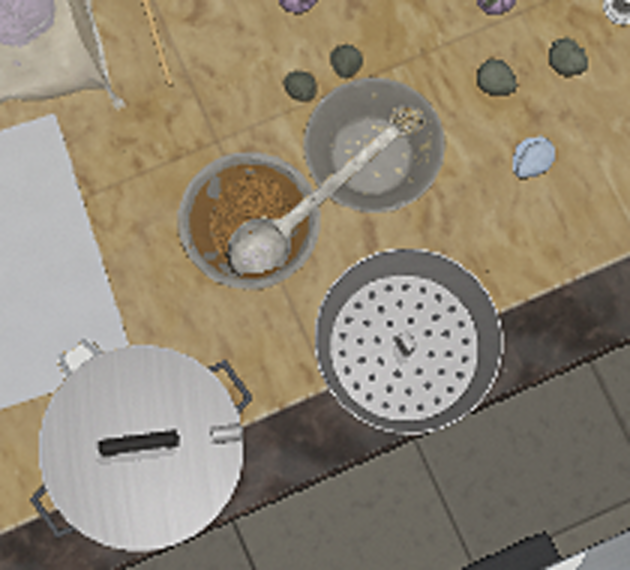

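View pics/b.png

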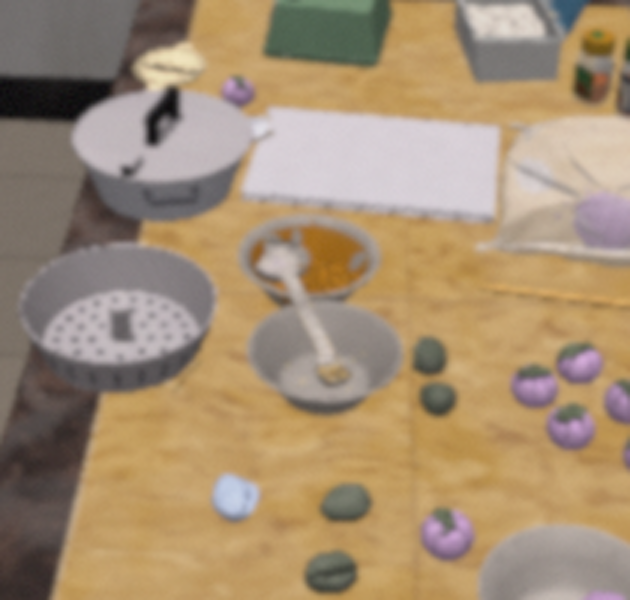

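Both crops agree. There are three cakes between the bowls and the tray: greens near (0.657,-0.233) and (0.645,-0.315), and blue near (0.558,-0.232). The two smaller greens behind the bowl are decor. The white pot lip is at top px (262,268), the vent at (310,295), and the handles are near (312,278) and (253,319).

```bash
cat >> h.py <<'E'
from scipy.optimize import least_squares
def circ(X):
    f=lambda p:np.hypot(X[:,0]-p[0],X[:,1]-p[1])-p[2]
    r=least_squares(f,[*X[:,:2].mean(0),.1],loss="soft_l1",f_scale=.002);return r.x.round(4),np.abs(f(r.x)).mean().round(4)
def blob(m,uv=None):
    n,l,s,c=cv2.connectedComponentsWithStats(m.astype(np.uint8),connectivity=8)
    if uv is None: i=1+np.argmax(s[1:,4])
    else:
        d=np.hypot(*(c-uv).T)+1e3*(s[:,4]<6);d[0]=1e9;i=np.argmin(d)
    return (l==i).astype(np.uint8),c[i],s[i]
def hull(m): return cv2.convexHull(cv2.findContours(m,cv2.RETR_EXTERNAL,cv2.CHAIN_APPROX_NONE)[0][0])[:,0].astype(float)
def win(m,u0,v0,u1,v1):
    z=np.zeros_like(m,bool);z[v0:v1,u0:u1]=m[v0:v1,u0:u1];return z
def fill(m):
    c,_=cv2.findContours(m,cv2.RETR_EXTERNAL,cv2.CHAIN_APPROX_NONE);return c
E
python3 - <<'E'
from h import *
im={n:cv2.imread(f"pics/{n}0.png") for n in P}
hs={n:cv2.cvtColor(i,cv2.COLOR_BGR2HSV).astype(int) for n,i in im.items()}
vis={n:i.copy() for n,i in im.items()}
def show(n,m):
    cs,_=cv2.findContours(m,cv2.RETR_EXTERNAL,cv2.CHAIN_APPROX_NONE);cv2.drawContours(vis[n],cs,-1,(0,0,255),1)
T,S=hs["top"],hs["side"]
# lid
m,c,s=blob(win((T[...,1]<40)&(T[...,2]>140),240,258,322,340));show("top",m)
X=np.array([onz("top",q,.084) for q in hull(m)]);print("lid top",circ(X))
m,c,s=blob(win((S[...,1]<40)&(S[...,2]>105),240,195,311,226));show("side",m);print("lid side",circ(np.array([onz("side",q,.084) for q in hull(m)])))
# handle bar
ht,ct,st=blob(win(T[...,2]<70,262,285,300,312));show("top",ht)
hd,cs_,ss=blob(win(S[...,2]<70,270,195,290,222));show("side",hd)
print("bar tri",tri(ct,cs_),st,ss)
def axis(n,m,z):
    X=np.array([onz(n,q,z)[:2] for q in np.argwhere(m)[:,::-1]]);C=np.cov(X.T);w,v=np.linalg.eigh(C);return X.mean(0).round(4),np.degrees(np.arctan2(v[1,1],v[0,1])).round(1),(np.sqrt(w*12)).round(4)
print("bar axis",axis("top",ht,.11))
# pot handles
for box in((304,264,322,288),(242,305,262,332)):
    m,c,s=blob(win((T[...,2]<95)&(T[...,1]<70),*box));show("top",m);print("pothandle",c,s,onz("top",c,.056).round(4))
m,c,s=blob(win((T[...,1]<45)&(T[...,2]>195),250,262,270,274));show("top",m);print("lip",c,s,onz("top",c,.07).round(4))
# basket floor, tab
m,c,s=blob(win((T[...,1]<30)&(T[...,2]>150),340,238,402,292));show("top",m);print("basket floor",circ(np.array([onz("top",q,.004) for q in hull(m)])))
# cakes
for n,H,l in(("top",T,[(400,175),(424,169)]),("side",S,[(340,337),(335,360)])):
    for q in l:
        m,c,s=blob(win((H[...,2]<105),q[0]-14,q[1]-14,q[0]+14,q[1]+14),q);show(n,m);print("green",n,c.round(1),s,axis(n,m,.013))
for n,H,q in(("top",T,(412,202)),("side",S,(304,336))):
    m,c,s=blob(win((H[...,0]>90)&(H[...,0]<130)&(H[...,1]>18),q[0]-14,q[1]-14,q[0]+14,q[1]+14),q);show(n,m);print("blue",n,c.round(1),s,axis(n,m,.01))
a=cv2.resize(vis["top"][250:345,235:435],None,fx=4,fy=4,interpolation=cv2.INTER_NEAREST)[:,:800]
b=np.hstack([cv2.resize(im["top"][250:275,357:382],None,fx=8,fy=8),cv2.resize(im["side"][265:290,252:277],None,fx=8,fy=8),cv2.resize(vis["top"][160:215,385:440],(200,200)),cv2.resize(vis["side"][195:245,245:295],(200,200))])
cv2.imwrite("pics/c.png",np.vstack([a,b]))
E
```

```text
lid top (array([0.4296, 0.2919, 0.1051]), np.float64(0.0051))
lid side (array([0.4282, 0.2631, 0.1141]), np.float64(0.0033))
bar tri (array([0.43017747, 0.2919641 , 0.09818254]), np.float64(0.001134650784695839)) [268 294  27   8 134] [274 200  10  18  78]
bar axis (array([0.4292, 0.2917]), np.float64(74.0), array([0.0154, 0.0789]))
pothandle [312.53333333 276.77777778] [305 270  14  17  45] [0.4544 0.177  0.056 ]
pothandle [250.75       325.82978723] [242 312  20  20 188] [0.3926 0.4111 0.056 ]
lip [260.48837209 268.53488372] [257 265   9   8  43] [0.5419 0.3152 0.07  ]
basket floor (array([ 0.4215, -0.0085,  0.0792]), np.float64(0.0003))
green top [399.8 176.2] [394 170  14  12  78] (array([ 0.653 , -0.2286]), np.float64(-156.5), array([0.0423, 0.0474]))
green top [423.4 169.2] [418 163  13  13  99] (array([ 0.6431, -0.3121]), np.float64(-159.0), array([0.0388, 0.0435]))
green side [340.5 340.3] [333 336  15   7  46] (array([ 0.6586, -0.2474]), np.float64(-161.1), array([0.0158, 0.04  ]))
green side [335.4 361.9] [327 357  16  10 111] (array([ 0.6471, -0.3234]), np.float64(-149.5), array([0.0258, 0.0392]))
blue top [412.4 202. ] [406 196  14  13 146] (array([ 0.5555, -0.2285]), np.float64(108.8), array([0.0355, 0.0463]))
blue side [302.8 335.3] [297 329  14  14 143] (array([ 0.5574, -0.2329]), np.float64(103.1), array([0.0315, 0.0442]))
```

View pics/c.png

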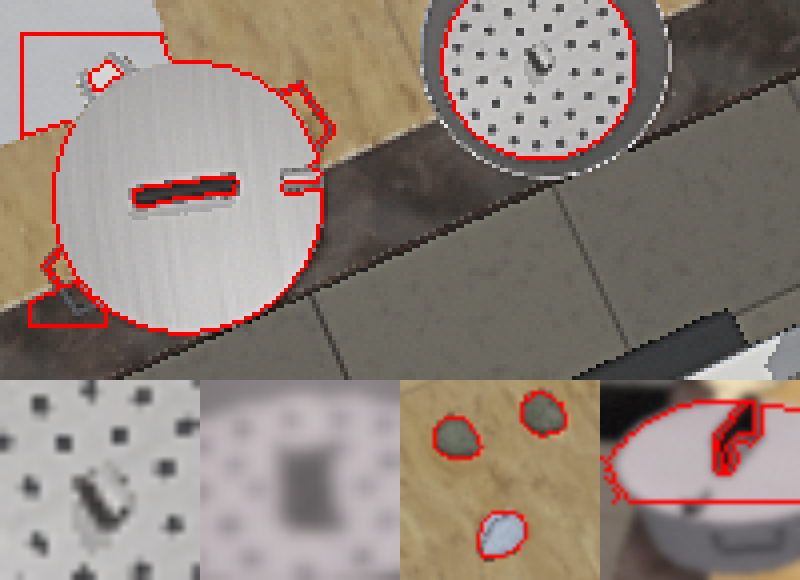

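The contours fit well:
- **Lid:** centre about (0.4295,0.292), bar axis 74°, vent toward -106°.
- **Pot lip:** px (260,268), direction about 12°.
- **Basket:** centre (0.4215,-0.0085).
- **Tab:** dark streak at px (369.5,265), so x is about 15°.

Next is a move helper that prints the row values, then the lid pickup.

```bash
cat >> h.py <<'E'
def mv(x,y,z,yaw):  # yaw = world angle (deg) of tool y, tool pointing down; prints shift cm + turn deg in tool axes
    o=get_obs();q=o["orientation"];Rc=R.from_quat([q[1],q[2],q[3],q[0]])
    a=np.radians(yaw);ty=np.array([np.cos(a),np.sin(a),0]);tz=np.array([0,0,-1.]);Rt=R.from_matrix(np.c_[np.cross(ty,tz),ty,tz])
    print("row",(Rc.inv().apply(np.array([x,y,z])-o["tool_pos"])*100).round(1),(Rc.inv()*Rt).as_rotvec(degrees=True).round(1))
def st():
    o=get_obs();q=o["orientation"];M=R.from_quat([q[1],q[2],q[3],q[0]]).as_matrix()
    print("t",round(o["time"],1),"p",np.round(o["tool_pos"],4),"yaw",np.degrees(np.arctan2(M[1,1],M[0,1])).round(1),"tilt",np.degrees(np.arccos(-M[2,2])).round(1),"F",np.round(o["contact_force"],1),"w",round(o["gripper_width"],4),"gf",round(o["gripper_force"],1),"q",np.round(o["joint_pos"],2))
E
python3 - <<'E'
from h import *
for q in[(372.5,295),(308,324),(480,252)]:print("edge",onz("top",q,0).round(3))
v=onz("top",(310,295.5),.082);print("vent",v,np.degrees(np.arctan2(v[1]-.2918,v[0]-.4295)))
h1=onz("top",(312.5,279.2),.056);h2=onz("top",(252.5,321),.056);print(h1,h2,(h1+h2)/2,np.degrees(np.arctan2(*(h2-h1)[[1,0]]))-90)
mv(.42,-.4,.25,-45)
E
```

```text
edge [0.33  0.022 0.   ]
edge [0.33  0.249 0.   ]
edge [ 0.315 -0.358  0.   ]
vent [0.40112768 0.20833327 0.082     ] -108.77411534715037
[0.44750024 0.18020421 0.056     ] [0.40395707 0.40059798 0.056     ] [0.42572866 0.2904011  0.056     ] 11.175989827839373
row [ 30.3 -13.   -2.8] [ -0.1  -0.  -30.1]
```

```bash
python3 -m pendant '[[[8.7,30,-13,-2.8,0,0,-30],[8.7,30,-13,-2.8,0,0,-30],[8.7,30,-13,-2.8,0,0,-30],[8.7,30,-13,-2.8,0,0,-30],[8.7,30,-13,-2.8,0,0,-30],[8.7,30,-13,-2.8,0,0,-30],[8.7,30,-13,-2.8,0,0,-30],[8.7,30,-13,-2.8,0,0,-30]]]'
python3 - <<'E'
from h import *
st();mv(.52,0,.25,-30)
E
```

```text
time: 0.77
tool_pos: [0.4194, -0.3986, 0.2507]
orientation: [-0.0, 0.924, 0.383, 0.0]
contact_force: [0.6, -0.5, -0.3]
gripper_width: 0.0875
gripper_force: 0.0
t 0.8 p [ 0.4194 -0.3986  0.2507] yaw -45.0 tilt 0.0 F [ 0.6 -0.5 -0.3] w 0.0875 gf 0.0 q [ 0.96  0.24 -0.33  1.53  0.08  1.39 -0.16]
row [ 35.3 -21.1   0.1] [ -0.  -0. -15.]
```

```bash
python3 -m pendant '[[[8.7,35.3,-21.1,0,0,0,-15],[8.7,35.3,-21.1,0,0,0,-15],[8.7,35.3,-21.1,0,0,0,-15],[8.7,35.3,-21.1,0,0,0,-15],[8.7,35.3,-21.1,0,0,0,-15],[8.7,35.3,-21.1,0,0,0,-15],[8.7,35.3,-21.1,0,0,0,-15],[8.7,35.3,-21.1,0,0,0,-15]]]' >/dev/null
python3 - <<'E'
from h import *
st();mv(.4295,.2915,.18,-16.5)
E
```

```text
t 1.4 p [ 0.4991 -0.0758  0.2505] yaw -30.1 tilt 0.0 F [ 1.1  0.1 -0.1] w 0.0871 gf 0.0 q [ 0.64  0.09 -0.61  1.7   0.06  1.36 -0.51]
row [ 28.3 -24.4   7. ] [  0.    0.  -13.6]
```

```bash
python3 -m pendant '[[[8.7,28.3,-24.4,7,0,0,-13.6],[8.7,28.3,-24.4,7,0,0,-13.6],[8.7,28.3,-24.4,7,0,0,-13.6],[8.7,28.3,-24.4,7,0,0,-13.6],[8.7,28.3,-24.4,7,0,0,-13.6],[8.7,28.3,-24.4,7,0,0,-13.6],[8.7,28.3,-24.4,7,0,0,-13.6],[8.7,28.3,-24.4,7,0,0,-13.6]]]' >/dev/null
python3 - <<'E'
from h import *
st();mv(.4295,.2915,.18,-16.5)
E
```

```text
t 2.1 p [0.4375 0.2457 0.1889] yaw -16.5 tilt 0.0 F [1.6 0.6 0.3] w 0.0875 gf 0.0 q [ 0.24  0.18 -0.92  1.79  0.15  1.25 -1.  ]
row [ 4.2 -2.1  0.9] [0. 0. 0.]
```

```bash
python3 -m pendant '[[[8.7,4.2,-2.1,1,0,0,0],[8.7,4.2,-2.1,1,0,0,0],[8.7,4.2,-2.1,4,0,0,0],[8.7,4.2,-2.1,7,0,0,0],[8.7,4.2,-2.1,9.8,0,0,0],[8.7,4.2,-2.1,9.8,0,0,0],[8.7,4.2,-2.1,9.8,0,0,0]]]' >/dev/null
python3 - <<'E'
from h import *
st();mv(.4295,.2915,.091,-16.5)
cv2.imwrite("pics/side1.png",grab_frame("side"));cv2.imwrite("pics/top1.png",grab_frame("top"))
a=cv2.imread("pics/side1.png")[160:260,220:320];b=cv2.imread("pics/top1.png")[240:340,230:330]
cv2.imwrite("pics/d.png",cv2.resize(np.hstack([a,b]),None,fx=4,fy=4,interpolation=cv2.INTER_CUBIC))
E
```

```text
t 2.7 p [0.4292 0.29   0.0906] yaw -16.4 tilt 0.2 F [ 0.8 -0.4  0.2] w 0.0871 gf 0.0 q [ 0.09  0.35 -0.89  1.86  0.31  1.08 -1.2 ]
row [ 0.2 -0.  -0. ] [-0.1  0.1  0.1]
```

View pics/d.png

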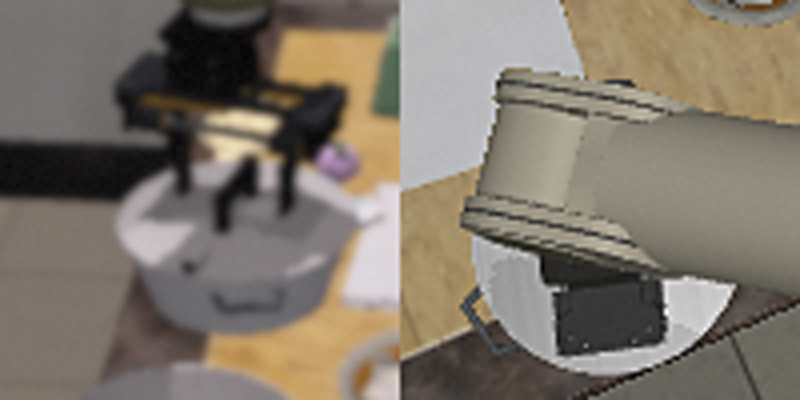

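The fingers straddle the handle bar in the side crop. Closing, then lifting.

```bash
python3 -m pendant '[[[0.5,0.2,0,0,0,0,0],[0.5,0.2,0,0,0,0,0],[0.5,0.2,0,0,0,0,0],[0.5,0.2,0,0,0,0,0],[0.5,0.2,0,0,0,0,0],[0.5,0.2,0,0,0,0,0],[0.5,0.2,0,0,0,0,0],[0.5,0.2,0,0,0,0,0]]]' 45 | tail -3
python3 -m pendant '[[[0.5,0,0,-2,0,0,0],[0.5,0,0,-4,0,0,0],[0.5,0,0,-7,0,0,0],[0.5,0,0,-11,0,0,0],[0.5,0,0,-13,0,0,0],[0.5,0,0,-13,0,0,0]]]' | tail -3
python3 - <<'E'
from h import *
st();mv(.5,0,.22,-25)
E
```

```text
contact_force: [0.5, 0.5, -0.4]
gripper_width: 0.0418
gripper_force: 0.0
contact_force: [0.6, 1.2, -0.4]
gripper_width: 0.0071
gripper_force: 0.0
t 4.0 p [0.4322 0.2939 0.2258] yaw -16.5 tilt 0.4 F [ 0.6  1.2 -0.4] w 0.0071 gf 0.0 q [ 0.16  0.21 -0.95  1.69  0.17  1.33 -1.1 ]
row [-26.3  14.8   0.5] [ 0.3 -0.3  8.5]
```

I lifted too soon, because the fingers close at only about 7 cm/s. I'll reopen, check whether the lid moved, and go again.

```bash
python3 -m pendant '[[[8.7,0,0,0,0,0,0],[8.7,0,0,0,0,0,0],[8.7,0,0,0,0,0,0],[8.7,0,0,0,0,0,0],[8.7,0,0,0,0,0,0],[8.7,0,0,0,0,0,0],[8.7,0,0,0,0,0,0],[8.7,0,0,0,0,0,0]]]' | tail -2
python3 -m pendant '[[[8.7,0,0,0,0,0,0],[8.7,0,0,0,0,0,0],[8.7,0,0,0,0,0,0],[8.7,0,0,0,0,0,0],[8.7,0,0,0,0,0,0],[8.7,0,0,0,0,0,0],[8.7,0,0,0,0,0,0],[8.7,0,0,0,0,0,0]]]' | tail -2
python3 - <<'E'
from h import *
a=cv2.imread("pics/side0.png");b=grab_frame("side")
print("mean diff of lid front region",np.abs(a[208:240,250:310].astype(int)-b[208:240,250:310]).mean((0,2)).round(0))
S=cv2.cvtColor(b,cv2.COLOR_BGR2HSV);m,c,s=blob(win(S[...,2]<70,266,195,294,222));print(c,s)
crop(b,220,160,100,100,4,"e.png");st();mv(.4295,.2915,.091,-16.5)
E
```

```text
gripper_width: 0.0524
gripper_force: 0.0
gripper_width: 0.0863
gripper_force: 0.0
mean diff of lid front region [ 3.  4.  4.  4.  4.  4.  4.  5.  6.  8. 12. 16. 20. 25. 28. 29. 30. 30.
 31. 34. 36. 38. 39. 37. 33. 28. 26. 28. 30. 32. 34. 35. 37. 40. 42. 45.
 47. 48. 47. 47. 48. 47. 46. 45. 44. 42. 40. 39. 38. 36. 35. 34. 32. 30.
 27. 25. 21. 17. 13.  8.]
[278.2244898  208.17346939] [273 200  11  18  98]
t 5.3 p [0.4307 0.2923 0.2211] yaw -16.5 tilt 0.0 F [-0.5  0.1  0.3] w 0.0868 gf 0.0 q [ 0.16  0.21 -0.94  1.7   0.17  1.32 -1.1 ]
row [-0.1 -0.1 13. ] [0. 0. 0.]
```

View pics/e.png

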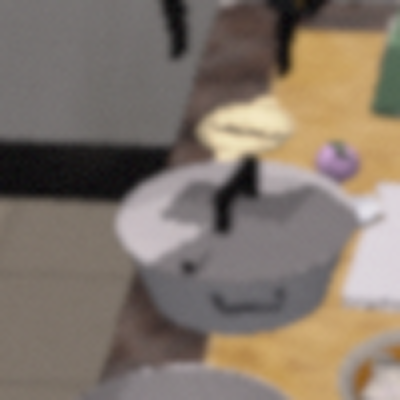

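The lid hasn't moved: the bar is still at (278,208), and the difference is only shadow. Going down and closing with enough rows.

```bash
python3 -m pendant '[[[8.7,0,0,4,0,0,0],[8.7,0,0,8,0,0,0],[8.7,0,0,11,0,0,0],[8.7,0,0,13,0,0,0],[6,0,0,13,0,0,0],[4,0,0,13,0,0,0],[2,0,0,13,0,0,0],[0.5,0,0,13,0,0,0]]]' 45 | tail -2
python3 -m pendant '[[[0.5,0,0,0,0,0,0],[0.5,0,0,0,0,0,0],[0.5,0,0,0,0,0,0],[0.5,0,0,0,0,0,0],[0.5,0,0,0,0,0,0],[0.5,0,0,0,0,0,0],[0.5,0,0,0,0,0,0],[0.5,0,0,0,0,0,0]]]' | tail -2
python3 -m pendant '[[[0.5,0,0,0,0,0,0],[0.5,0,0,0,0,0,0],[0.5,0,0,0,0,0,0],[0.5,0,0,0,0,0,0],[0.5,0,0,0,0,0,0],[0.5,0,0,0,0,0,0]]]' | tail -2
python3 -c "
from h import *
st()"
```

```text
gripper_width: 0.0679
gripper_force: 0.0
gripper_width: 0.0149
gripper_force: 0.0
gripper_width: 0.0135
gripper_force: 45.0
t 7.2 p [0.4306 0.2923 0.0911] yaw -16.5 tilt 0.0 F [-0.   0.3 -0.3] w 0.0135 gf 45.0 q [ 0.09  0.35 -0.9   1.85  0.31  1.08 -1.21]
```

```bash
python3 -m pendant '[[[0.5,0,0,-1,0,0,0],[0.5,0,0,-3,0,0,0],[0.5,0,0,-6,0,0,0],[0.5,0,0,-9,0,0,0],[0.5,0,0,-12,0,0,0],[0.5,0,0,-12,0,0,0]]]' | tail -3
python3 -m pendant '[[[0.5,-2,1.2,0,0,0,0],[0.5,-5,3,0,0,0,0],[0.5,-9,5.2,0,0,0,0],[0.5,-13,7.5,0,0,0,0],[0.5,-17,9.8,0,0,0,0],[0.5,-21,12.1,0,0,0,0],[0.5,-24,13.8,0,0,0,0],[0.5,-26,15,0,0,0,0]]]' | tail -3
python3 - <<'E'
from h import *
st();mv(.42,-.27,.2,-20)
E
```

```text
contact_force: [0.1, -0.1, -2.7]
gripper_width: 0.0138
gripper_force: 45.0
contact_force: [-0.3, 0.5, -3.0]
gripper_width: 0.0142
gripper_force: 4.5
t 8.3 p [ 0.5006 -0.0032  0.211 ] yaw -16.6 tilt 0.1 F [-0.3  0.5 -3. ] w 0.0142 gf 4.5 q [ 0.6   0.12 -0.73  1.77  0.09  1.28 -0.44]
row [-27.9  -0.1   1.1] [-0.   0.1  3.4]
```

The grip has slackened (4.5 N), so I'll hold still until it recovers.

```bash
python3 -m pendant '[[[0.5,0,0,0,0,0,0],[0.5,0,0,0,0,0,0],[0.5,0,0,0,0,0,0],[0.5,0,0,0,0,0,0],[0.5,0,0,0,0,0,0],[0.5,0,0,0,0,0,0]]]' 45| tail -3
python3 - <<'E'
from h import *
st();mv(.42,-.27,.17,-20)
E
```

```text
contact_force: [-1.1, 0.2, -3.5]
gripper_width: 0.0136
gripper_force: 44.8
t 8.8 p [0.5007 0.0015 0.2112] yaw -16.4 tilt 0.0 F [-1.1  0.2 -3.5] w 0.0136 gf 44.8 q [ 0.6   0.12 -0.73  1.77  0.09  1.28 -0.44]
row [-28.3  -0.1   4.1] [0.  0.  3.6]
```

```bash
python3 -m pendant '[[[0.5,-3,0,0,0,0,1],[0.5,-7,0,1,0,0,2],[0.5,-11,0,1,0,0,3.6],[0.5,-15,0,2,0,0,3.6],[0.5,-19,0,3,0,0,3.6],[0.5,-23,0,4,0,0,3.6],[0.5,-26,0,4,0,0,3.6],[0.5,-28.3,0,4,0,0,3.6]]]' | tail -3
python3 -m pendant '[[[0.5,0,0,0,0,0,0],[0.5,0,0,3,0,0,0],[0.5,0,0,6,0,0,0],[0.5,0,0,9,0,0,0],[0.5,0,0,12,0,0,0],[0.5,0,0,13,0,0,0],[0.5,0,0,13,0,0,0]]]' | tail -3
python3 - <<'E'
from h import *
st();mv(.42,-.27,.028,-20)
s=grab_frame("side");t=grab_frame("top");crop(s,170,240,220,160,3,"f.png");cv2.imwrite("pics/top2.png",t)
E
```

```text
contact_force: [1.5, 0.3, -2.1]
gripper_width: 0.0135
gripper_force: 44.8
contact_force: [0.2, 0.6, -3.8]
gripper_width: 0.0135
gripper_force: 44.8
t 10.1 p [ 0.4194 -0.2694  0.0391] yaw -20.0 tilt 0.3 F [ 0.2  0.6 -3.8] w 0.0135 gf 44.8 q [ 0.9   0.29 -0.46  1.96  0.16  0.93  0.  ]
row [-0.   0.1  1.1] [-0.3 -0.1  0. ]
```

View pics/f.png

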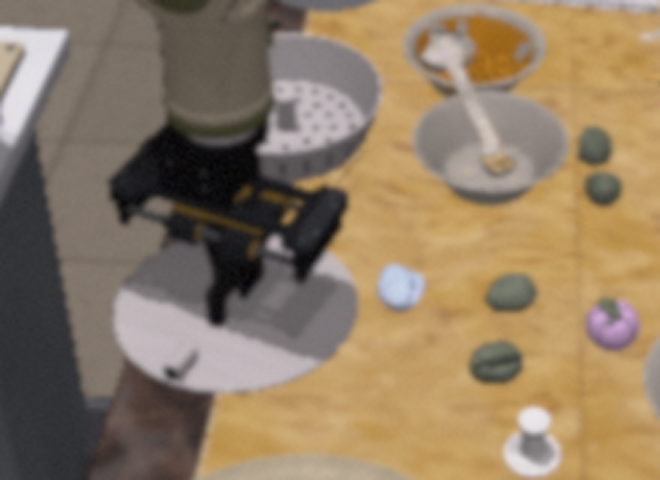

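The lid is level just above the table and clear of the blue cake at side px (304,336). I'll lower it slowly.

```bash
python3 -m pendant '[[[0.5,0,0,0.5,0,0,0],[0.5,0,0,0.8,0,0,0],[0.5,0,0,1.0,0,0,0],[0.5,0,0,1.1,0,0,0],[0.5,0,0,1.15,0,0,0],[0.5,0,0,1.15,0,0,0]]]' | tail -3
python3 -c "
from h import *
st()"
```

```text
contact_force: [-0.7, -5.3, 3.7]
gripper_width: 0.0135
gripper_force: 45.0
t 10.7 p [ 0.4216 -0.273   0.0312] yaw -20.1 tilt 0.2 F [-0.7 -5.3  3.7] w 0.0135 gf 45.0 q [ 0.89  0.3  -0.46  1.96  0.17  0.91 -0.  ]
```

```bash
python3 -m pendant '[[[3,0,0,-0.1,0,0,0],[5,0,0,-0.1,0,0,0],[5,0,0,-0.1,0,0,0],[5,0,0,-0.1,0,0,0],[5,0,0,-0.1,0,0,0],[5,0,0,-0.1,0,0,0],[5,0,0,-0.1,0,0,0],[5,0,0,-0.1,0,0,0]]]' | tail -3
python3 -m pendant '[[[5,0,0,-2,0,0,0],[5,0,0,-6,0,0,0],[5,0,0,-10,0,0,0],[5,0,0,-14,0,0,0],[5,0,0,-18,0,0,0],[5,0,0,-18,0,0,0]]]' | tail -3
python3 - <<'E'
from h import *
st();mv(.4215,-.0085,.15,-75)
E
```

```text
contact_force: [0.9, 0.8, 0.0]
gripper_width: 0.0491
gripper_force: 0.0
contact_force: [1.6, -0.6, 0.1]
gripper_width: 0.0502
gripper_force: 0.0
t 11.8 p [ 0.4238 -0.2724  0.2187] yaw -20.0 tilt 0.6 F [ 1.6 -0.6  0.1] w 0.0502 gf 0.0 q [ 0.94  0.09 -0.48  1.77  0.05  1.28  0.1 ]
row [24.7 -9.3  6.7] [ 0.7 -0.1 55. ]
```

Run:
```python
from h import *
t=grab_frame("top");s=grab_frame("side");cv2.imwrite("pics/top3.png",t);cv2.imwrite("pics/side3.png",s)
a=cv2.resize(t[250:340,235:335],None,fx=4,fy=4,interpolation=cv2.INTER_CUBIC);b=cv2.resize(s[185:275,230:330],None,fx=4,fy=4,interpolation=cv2.INTER_CUBIC)
c=cv2.resize(t[255:275,360:380],None,fx=11,fy=11,interpolation=cv2.INTER_NEAREST);d=cv2.resize(s[265:290,250:275],(220,220))
e=cv2.resize(t[150:240,370:500],(325,220));z=np.hstack([c,d,e]);z=np.hstack([z,np.zeros((220,800-z.shape[1],3),np.uint8)])
cv2.imwrite("pics/g.png",np.vstack([np.hstack([a,b]),z]))
```

```text
(no output)
```

View pics/g.png

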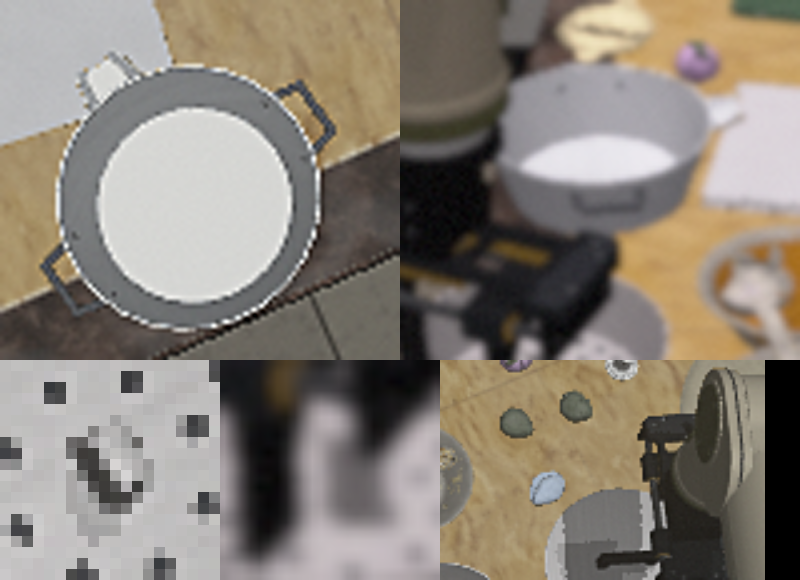

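The pot is open: floor circle at about px (284,301), rim edge bright, lip at about (261,269). The basket tab is still at (369.5,265) with its x axis about 15°. Fitting the pot now.

Run:
```python
from h import *
t=cv2.imread("pics/top3.png");T=cv2.cvtColor(t,cv2.COLOR_BGR2HSV).astype(int)
m,c,s=blob(win((T[...,1]<30)&(T[...,2]>195),255,270,312,330),(284,301));X=np.array([onz("top",q,.005) for q in hull(m)]);C=circ(X);print("potfloor",C)
# grey inner wall + floor: rim inner circle at .07
w=win((T[...,1]<30)&(T[...,2]>90)&(T[...,2]<255),250,262,318,333)
ed=[]
cx,cy=284,300
for a in np.radians(np.arange(0,360,3)):
    r=np.arange(26,38,.25);p=np.c_[cx+r*np.cos(a),cy+r*np.sin(a)].astype(np.float32)
    v=cv2.remap(t.max(2),p[None,:,0],p[None,:,1],cv2.INTER_LINEAR)[0].astype(float)
    i=np.argmax(v[12:])+12
    if v[i]>170: ed.append(p[i])
X=np.array([onz("top",q,.07) for q in ed]);rim=circ(X);print("rim",rim,len(ed))
for u in((261,268.8),(260.5,268.5)):
    l=onz("top",u,.07);print("lip",l,np.degrees(np.arctan2(l[1]-rim[0][1],l[0]-rim[0][0])),np.hypot(l[1]-rim[0][1],l[0]-rim[0][0]))
# two spout sides and handles
for nm,a,b in(("handles",(235+310/4,250+112/4),(235+70/4,250+282/4)),):
    A,B=onz("top",a,.056),onz("top",b,.056);print(nm,(A+B)/2,np.degrees(np.arctan2(*(B-A)[[1,0]]))-90)
# basket rim
ed=[]
for a in np.radians(np.arange(0,360,3)):
    r=np.arange(26,38,.25);p=np.c_[371+r*np.cos(a),264+r*np.sin(a)].astype(np.float32)
    v=cv2.remap(t.max(2),p[None,:,0],p[None,:,1],cv2.INTER_LINEAR)[0].astype(float);i=np.argmax(v[12:])+12
    if v[i]>150: ed.append(p[i])
print("basket rim",circ(np.array([onz("top",q,.053) for q in ed])),len(ed))
m,c,s=blob(win(T[...,2]<125,364,258,376,272),(369.5,265));print("tab",c,s,onz("top",(370.3,264),.046))
mv(.4215,-.0085,.15,-75)
```

```text
potfloor (array([0.4297, 0.2915, 0.0766]), np.float64(0.0003))
rim (array([0.4302, 0.2915, 0.101 ]), np.float64(0.0014)) 92
lip [0.54047618 0.31410559 0.07      ] 11.584611874066837 0.11256930462520899
lip [0.54198092 0.31516684 0.07      ] 11.954419110186782 0.11425888879751081
handles [0.42816171 0.28935359 0.056     ] 11.640017555531344
basket rim (array([ 0.4223, -0.0074,  0.0993]), np.float64(0.0021)) 88
tab [368.6  265.25] [366 262   7   7  20] [ 0.41896613 -0.00677933  0.046     ]
row [24.7 -9.   6.2] [ 0.2 -0.  54.9]
```

```bash
python3 -m pendant '[[[5,24.7,-9,6.2,0,0,55],[5,24.7,-9,6.2,0,0,55],[5,24.7,-9,6.2,0,0,55],[5,24.7,-9,6.2,0,0,55],[5,24.7,-9,6.2,0,0,55],[5,24.7,-9,6.2,0,0,55],[5,24.7,-9,6.2,0,0,55],[5,24.7,-9,6.2,0,0,55]]]' | tail -3
python3 - <<'E'
from h import *
st();mv(.4215,-.008,.018,-75)
E
```

```text
contact_force: [-0.3, -0.6, 0.5]
gripper_width: 0.0499
gripper_force: 0.0
t 12.6 p [ 0.4191 -0.0028  0.1465] yaw -72.9 tilt 0.2 F [-0.3 -0.6  0.5] w 0.0499 gf 0.0 q [ 0.69 -0.03 -0.76  2.03 -0.02  1.13 -1.34]
row [ 0.1  0.6 12.8] [-0.1  0.1  2.1]
```

```bash
python3 -m pendant '[[[5,0.1,0.4,2,0,0,2],[5,0.1,0.4,5,0,0,2],[5,0.1,0.4,8,0,0,2],[5,0.1,0.4,10,0,0,2],[5,0.1,0.4,11.5,0,0,2],[5,0.1,0.4,12.5,0,0,2],[5,0.1,0.4,12.8,0,0,2],[5,0.1,0.4,12.8,0,0,2]]]' | tail -3
python3 -m pendant '[[[3,0,0,0,0,0,0],[2,0,0,0,0,0,0],[0.5,0,0,0,0,0,0],[0.5,0,0,0,0,0,0],[0.5,0,0,0,0,0,0],[0.5,0,0,0,0,0,0],[0.5,0,0,0,0,0,0],[0.5,0,0,0,0,0,0]]]' 45 | tail -3
python3 -m pendant '[[[0.5,0,0,0,0,0,0],[0.5,0,0,0,0,0,0],[0.5,0,0,0,0,0,0],[0.5,0,0,0,0,0,0]]]' | tail -3
python3 - <<'E'
from h import *
st()
E
```

```text
contact_force: [-0.2, 0.0, 0.5]
gripper_width: 0.0498
gripper_force: 0.0
contact_force: [-1.5, 1.8, 5.8]
gripper_width: 0.0118
gripper_force: 44.0
contact_force: [-1.3, 2.7, 5.6]
gripper_width: 0.0121
gripper_force: 44.0
t 14.3 p [ 0.4233 -0.0114  0.021 ] yaw -74.9 tilt 0.0 F [-1.3  2.7  5.6] w 0.0121 gf 44.0 q [ 0.63  0.2  -0.75  2.14  0.18  0.85 -1.53]
```

```bash
python3 -m pendant '[[[0.5,0,0,-1,0,0,0],[0.5,0,0,-3,0,0,0],[0.5,0,0,-6,0,0,0],[0.5,0,0,-10,0,0,0],[0.5,0,0,-14,0,0,0],[0.5,0,0,-16,0,0,0],[0.5,0,0,-16,0,0,0]]]' | tail -3
python3 - <<'E'
from h import *
st();mv(.430,.2915,.18,-25)
E
```

```text
contact_force: [0.0, -0.0, -1.6]
gripper_width: 0.0116
gripper_force: 44.8
t 14.9 p [ 0.4252 -0.0117  0.1855] yaw -74.9 tilt 0.4 F [ 0.  -0.  -1.6] w 0.0116 gf 44.8 q [ 0.72 -0.07 -0.76  1.98 -0.05  1.21 -1.33]
row [  8.4 -29.1   0.5] [  0.4  -0.2 -49.9]
```

```bash
python3 -m pendant '[[[0.5,1,-3,0,0,0,-6],[0.5,2,-7,0,0,0,-12],[0.5,3.2,-11,0,0,0,-19],[0.5,4.3,-15,0,0,0,-25],[0.5,5.5,-19,0,0,0,-32],[0.5,6.6,-23,0,0,0,-38],[0.5,7.7,-27,0,0,0,-44],[0.5,8.4,-29.1,0,0,0,-50]]]' | tail -3
python3 -m pendant '[[[0.5,0,0,0,0,0,0],[0.5,0,0,0,0,0,0],[0.5,0,0,0,0,0,0]]]' | tail -3
python3 - <<'E'
from h import *
st();mv(.430,.2915,.12,-25)
E
```

```text
contact_force: [-1.3, 0.2, -2.1]
gripper_width: 0.0117
gripper_force: 44.8
contact_force: [0.5, -0.5, -2.7]
gripper_width: 0.0117
gripper_force: 44.9
t 15.8 p [0.428  0.2903 0.1797] yaw -25.0 tilt 0.1 F [ 0.5 -0.5 -2.7] w 0.0117 gf 44.9 q [ 0.26  0.28 -1.08  1.76  0.26  1.26 -1.32]
row [0.2 0.1 6. ] [-0.1  0.1  0. ]
```

```bash
python3 -m pendant '[[[0.5,0.2,0.1,0,0,0,0],[0.5,0.2,0.1,3,0,0,0],[0.5,0.2,0.1,6,0,0,0],[0.5,0.2,0.1,9,0,0,0],[0.5,0.2,0.1,11,0,0,0],[0.5,0.2,0.1,12,0,0,0],[0.5,0.2,0.1,12,0,0,0]]]' | tail -3
python3 - <<'E'
from h import *
st();mv(.430,.2915,.043,-25)
E
```

```text
contact_force: [0.8, 0.1, -2.2]
gripper_width: 0.0116
gripper_force: 44.9
t 16.4 p [0.4296 0.2908 0.0589] yaw -25.0 tilt 0.2 F [ 0.8  0.1 -2.2] w 0.0116 gf 44.9 q [ 0.15  0.44 -0.98  1.88  0.42  1.05 -1.44]
row [0.1 0.  1.6] [-0.1  0.2 -0. ]
```

```bash
python3 -m pendant '[[[0.5,0.1,0,0.3,0,0,0],[0.5,0.1,0,0.6,0,0,0],[0.5,0.1,0,0.9,0,0,0],[0.5,0.1,0,1.1,0,0,0],[0.5,0.1,0,1.2,0,0,0],[0.5,0.1,0,1.2,0,0,0]]]' | sed -n 2,4p
python3 -m pendant '[[[0.5,0,0,0.1,0,0,0],[0.5,0,0,0.2,0,0,0],[0.5,0,0,0.3,0,0,0],[0.5,0,0,0.3,0,0,0]]]' | sed -n 2,4p
python3 - <<'E'
from h import *
st()
E
```

```text
tool_pos: [0.4308, 0.2932, 0.0488]
orientation: [0.0, 0.843, 0.538, 0.0]
contact_force: [-1.5, -3.4, 1.3]
tool_pos: [0.4309, 0.2927, 0.0461]
orientation: [0.001, 0.843, 0.538, -0.0]
contact_force: [-2.7, -7.8, 8.2]
t 17.2 p [0.4309 0.2927 0.0461] yaw -25.0 tilt 0.1 F [-2.7 -7.8  8.2] w 0.0117 gf 45.0 q [ 0.14  0.46 -0.97  1.88  0.45  1.03 -1.46]
```

```bash
python3 -m pendant '[[[0.5,-0.1,0,0,0,0,0],[0.5,-0.1,0,0.1,0,0,0],[0.5,-0.1,0,0.2,0,0,0],[0.5,-0.1,0,0.3,0,0,0],[0.5,-0.1,0,0.3,0,0,0]]]' | sed -n 2,4p
python3 - <<'E'
from h import *
st()
E
```

```text
tool_pos: [0.4308, 0.2927, 0.0453]
orientation: [0.001, 0.843, 0.538, 0.0]
contact_force: [-10.9, -15.3, 39.2]
t 17.6 p [0.4308 0.2927 0.0453] yaw -24.9 tilt 0.2 F [-10.9 -15.3  39.2] w 0.0117 gf 45.0 q [ 0.14  0.46 -0.97  1.89  0.45  1.03 -1.46]
```

```bash
python3 -m pendant '[[[0.5,0,0,-0.3,0,0,0],[0.5,0,0,-0.3,0,0,0],[4,0,0,-0.3,0,0,0],[5,0,0,-0.3,0,0,0],[5,0,0,-0.3,0,0,0],[5,0,0,-0.3,0,0,0],[5,0,0,-0.3,0,0,0],[5,0,0,-0.3,0,0,0]]]' | sed -n 2,5p
python3 -m pendant '[[[5,0,0,-2,0,0,0],[5,0,0,-5,0,0,0],[5,0,0,-9,0,0,0],[5,0,0,-13,0,0,0],[5,0,0,-17,0,0,0],[5,0,0,-19,0,0,0]]]' | sed -n 2,5p
python3 - <<'E'
from h import *
st();mv(.5,-.0,.22,-25)
E
```

```text
tool_pos: [0.4301, 0.2927, 0.0455]
orientation: [-0.0, 0.843, 0.538, -0.0]
contact_force: [0.3, 1.0, -0.5]
gripper_width: 0.0436
tool_pos: [0.4308, 0.294, 0.2402]
orientation: [0.0, 0.843, 0.538, 0.002]
contact_force: [0.2, 0.2, -0.5]
gripper_width: 0.0499
t 18.8 p [0.4308 0.294  0.2402] yaw -24.9 tilt 0.3 F [ 0.2  0.2 -0.5] w 0.0499 gf 0.0 q [ 0.29  0.24 -1.1   1.67  0.22  1.37 -1.28]
row [-23.8  18.6   2. ] [ 0.2 -0.2  0.1]
```

```bash
python3 -m pendant '[[[8.7,-23.8,18.6,2,0,0,0],[8.7,-23.8,18.6,2,0,0,0],[8.7,-23.8,18.6,2,0,0,0],[8.7,-23.8,18.6,2,0,0,0],[8.7,-23.8,18.6,2,0,0,0],[8.7,-23.8,18.6,2,0,0,0],[8.7,-23.8,18.6,2,0,0,0],[8.7,-23.8,18.6,2,0,0,0]]]' | sed -n 2,2p
python3 - <<'E'
from h import *
t=grab_frame("top");s=grab_frame("side");cv2.imwrite("pics/top4.png",t);cv2.imwrite("pics/side4.png",s)
a=cv2.resize(t[250:340,235:335],None,fx=4,fy=4,interpolation=cv2.INTER_CUBIC);b=cv2.resize(s[180:270,230:330],None,fx=4,fy=4,interpolation=cv2.INTER_CUBIC)
e=cv2.resize(t[150:216,370:490],(400,220));f=cv2.resize(s[300:377,270:410],(400,220))
cv2.imwrite("pics/i.png",np.vstack([np.hstack([a,b]),np.hstack([e,f])]))
T=cv2.cvtColor(t,cv2.COLOR_BGR2HSV).astype(int)
m,c,_=blob(win((T[...,1]<30)&(T[...,2]>140),250,262,318,333),(284,299));
for z in(.022,.0265,.031): print("floor",z,circ(np.array([onz("top",q,z) for q in hull(m)])))
E
```

```text
tool_pos: [0.499, -0.009, 0.2149]
floor 0.022 (array([0.4313, 0.2936, 0.0797]), np.float64(0.0002))
floor 0.0265 (array([0.4307, 0.2934, 0.0795]), np.float64(0.0002))
floor 0.031 (array([0.4301, 0.2933, 0.0792]), np.float64(0.0002))
```

View pics/i.png

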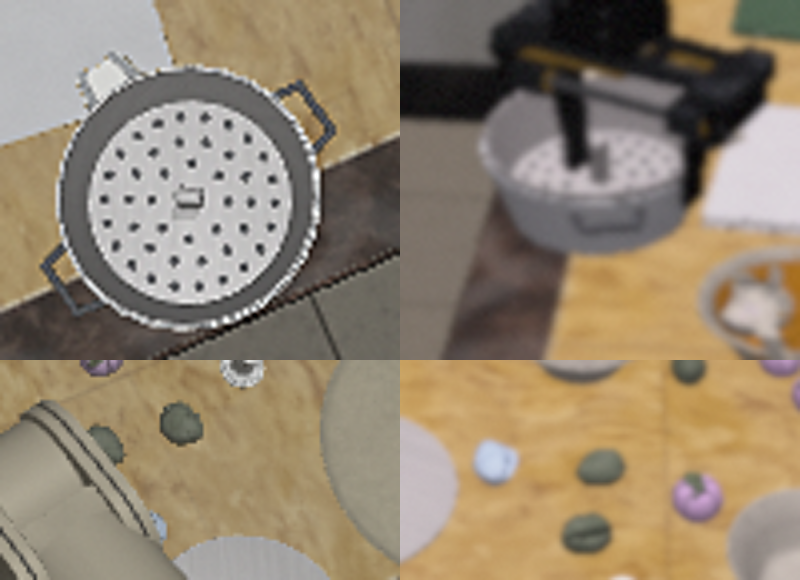

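The basket sits in the pot at (0.4307,0.2934), 2 mm off the pot axis, and all three cakes are unmoved. Refining the cake poses from the unobstructed frames.

```bash
cat > ck.py <<'E'
from h import *
def cake(n,im,q,h=16):
    u,v=int(q[0]),int(q[1]);w=im[v-h:v+h,u-h:u+h]
    L=cv2.cvtColor(cv2.resize(w,None,fx=4,fy=4,interpolation=cv2.INTER_CUBIC),cv2.COLOR_BGR2LAB)
    _,m=cv2.threshold(L[...,2],0,1,cv2.THRESH_BINARY_INV+cv2.THRESH_OTSU)
    m,c,s=blob(m,(4*h,4*h));k=hull(m);ctr,ax,an=cv2.fitEllipse(k.astype(np.float32))
    z=np.argwhere(m)[:,::-1];f=lambda p:(np.asarray(p)+.5)/4-.5+np.array([u-h,v-h])
    X=np.array([onz(n,f(p),.012)[:2] for p in z]);w_,V=np.linalg.eigh(np.cov(X.T))
    return f(c),X.mean(0),np.degrees(np.arctan2(V[1,1],V[0,1]))%180,4*np.sqrt(w_)*1e3
E
python3 - <<'E'
from ck import *
for nm,a,b in(("g1",(400,175),(340,337)),("g2",(424,169),(335,360)),("blue",(412,202),(304,336))):
  for i in(0,3):
    ca=cake("top",cv2.imread(f"pics/top{i}.png"),a);cb=cake("side",cv2.imread(f"pics/side{i}.png"),b)
    X,e=tri(ca[0],cb[0]);print(nm,i,"tri",X.round(4),round(e,4),"top xy",ca[1].round(4),"long",ca[2].round(0),ca[3].round(1),"side",cb[1].round(4),cb[2].round(0),cb[3].round(1))
E
```

```text
g1 0 tri [ 0.6565 -0.2316  0.0078] 0.0014 top xy [ 0.6548 -0.2305] long 24.0 [41.5 47.4] side [ 0.6571 -0.2354] 58.0 [41.5 51.1]
g1 3 tri [ 0.6565 -0.2315  0.0078] 0.0013 top xy [ 0.6547 -0.2304] long 25.0 [41.6 47.2] side [ 0.6571 -0.2354] 58.0 [41.3 50.9]
g2 0 tri [ 0.6451 -0.3151  0.0091] 0.0008 top xy [ 0.644  -0.3141] long 14.0 [41.7 47.6] side [ 0.6455 -0.3175] 59.0 [42.9 49.2]
g2 3 tri [ 0.6451 -0.3151  0.0091] 0.0009 top xy [ 0.644  -0.3142] long 14.0 [41.6 47.6] side [ 0.6456 -0.3175] 58.0 [42.7 49. ]
blue 0 tri [ 0.5568 -0.2293  0.0065] 0.0006 top xy [ 0.5554 -0.2278] long 110.0 [41.4 54.4] side [ 0.5575 -0.2346] 100.0 [43.3 58.8]
blue 3 tri [ 0.5567 -0.2292  0.0064] 0.0006 top xy [ 0.5554 -0.2277] long 111.0 [41.7 54.6] side [ 0.5575 -0.2346] 100.0 [43.2 59.1]
```

Run:
```python
from h import *
st();print("stamp",onz("top",(443,152),.02),onz("side",(347,388),.02),"pers",onz("top",(400,148),.02))
mv(.6555,-.231,.12,-66)
```

```text
t 19.6 p [ 0.4987 -0.0048  0.2151] yaw -25.2 tilt 0.0 F [0.  1.1 0.2] w 0.0868 gf 0.0 q [ 0.78  0.14 -0.92  1.76  0.12  1.3  -0.61]
stamp [ 0.66933294 -0.39722938  0.02      ] [ 0.67667117 -0.40865433  0.02      ] pers [ 0.7412188  -0.27097348  0.02      ]
row [-13.8  23.8   9.5] [-0.   0.  40.8]
```

```bash
python3 -m pendant '[[[6.5,-13.8,23.8,9.5,0,0,41],[6.5,-13.8,23.8,9.5,0,0,41],[6.5,-13.8,23.8,9.5,0,0,41],[6.5,-13.8,23.8,9.5,0,0,41],[6.5,-13.8,23.8,9.5,0,0,41],[6.5,-13.8,23.8,9.5,0,0,41],[6.5,-13.8,23.8,9.5,0,0,41],[6.5,-13.8,23.8,9.5,0,0,41]]]' | sed -n 2,4p
python3 - <<'E'
from ck import *
mv(.6555,-.231,.006,-66)
s=grab_frame("side")
for b in((340,337),(335,360),(304,336)): print(cake("side",s,b)[0])
E
```

```text
tool_pos: [0.6564, -0.2327, 0.1149]
orientation: [-0.001, 0.979, 0.206, -0.002]
contact_force: [-0.6, -2.7, -1.7]
row [ 0.  -0.2 10.9] [-0.1  0.3 -0.3]
[340.06888161 337.356029  ]
[334.82276003 360.39700815]
[302.76973684 335.40902615]
```

```bash
python3 -m pendant '[[[6.5,0,-0.2,3,0,0,0],[6.5,0,-0.2,6,0,0,0],[6.5,0,-0.2,9,0,0,0],[6.5,0,-0.2,10.5,0,0,0],[6.5,0,-0.2,10.8,0,0,0],[3,0,-0.2,10.8,0,0,0],[3,0,-0.2,10.8,0,0,0],[3,0,-0.2,10.8,0,0,0]]]' 20 | sed -n 2,5p
python3 -m pendant '[[[2,0,0,0,0,0,0],[2,0,0,0,0,0,0],[2,0,0,0,0,0,0],[2,0,0,0,0,0,0],[2,0,0,0,0,0,0],[2,0,0,0,0,0,0]]]' | sed -n 2,6p
python3 -m pendant '[[[2,0,0,-2,0,0,0],[2,0,0,-6,0,0,0],[2,0,0,-10,0,0,0],[2,0,0,-14,0,0,0],[2,0,0,-18,0,0,0],[2,0,0,-18,0,0,0]]]' | tail -2
python3 - <<'E'
from h import *
st();mv(.5,0,.2,-10)
E
```

```text
tool_pos: [0.6568, -0.2252, 0.0151]
orientation: [0.001, 0.978, 0.209, 0.001]
contact_force: [-0.4, -0.1, 0.8]
gripper_width: 0.0526
tool_pos: [0.6563, -0.2259, 0.0138]
orientation: [0.001, 0.978, 0.208, 0.001]
contact_force: [0.4, -3.1, 6.3]
gripper_width: 0.0337
gripper_force: 18.1
gripper_width: 0.0202
gripper_force: 0.0
t 21.9 p [ 0.6585 -0.2251  0.202 ] yaw -65.9 tilt 0.7 F [ 1.6 -0.2  1.4] w 0.0202 gf 0.0 q [ 0.68  0.57 -0.64  1.26  0.34  1.41 -1.08]
row [ -5.3 -27.   -0. ] [  0.6  -0.3 -55.9]
```

The grasp was too shallow (z 0.014) and slipped, because the shift was read before the arm settled. I'll reopen, settle and re-measure.

```bash
python3 -m pendant '[[[7,0,0,0,0,0,0],[7,0,0,0,0,0,0],[7,0,0,0,0,0,0],[7,0,0,0,0,0,0],[7,0,0,0,0,0,0],[7,0,0,0,0,0,0],[7,0,0,0,0,0,0],[7,0,0,0,0,0,0]]]' | tail -2
python3 - <<'E'
from ck import *
s=grab_frame("side");cv2.imwrite("pics/side5.png",s);t=grab_frame("top");cv2.imwrite("pics/top5.png",t)
for b in((340,337),(335,360),(304,336)): c=cake("side",s,b);print(c[0],c[1],c[2:])
crop(np.hstack([s[300:400,270:400],t[130:230,360:490]]),0,0,260,100,3,"j.png")
st();mv(.6555,-.231,.006,-66)
E
```

```text
gripper_width: 0.0647
gripper_force: 0.0
[338.66030037 341.49577458] [ 0.65372453 -0.25084176] (np.float64(91.27313305224845), array([44.4518274 , 92.66176024]))
[338.87849956 347.97637795] [ 0.65482809 -0.27426385] (np.float64(16.01630898840918), array([36.06879343, 47.09743017]))
[302.77551961 335.4197536 ] [ 0.55745203 -0.23525299] (np.float64(98.95727535842978), array([41.38237674, 57.76289306]))
t 22.7 p [ 0.6554 -0.2252  0.1926] yaw -65.9 tilt 0.0 F [ 0.3  0.4 -0.1] w 0.0678 gf 0.0 q [ 0.68  0.58 -0.64  1.27  0.34  1.4  -1.08]
row [-0.2  0.5 18.7] [-0.   0.   0.1]
```

View pics/j.png

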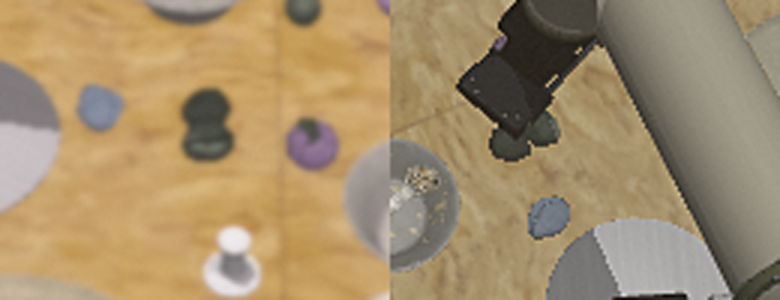

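The knock happened: g2 now lies against g1. In the side view g1 is at about (338.3,336) and g2 about (339,347); in the top view about (400.7,177.7) and (411,173.3). I'll grip both with the fingers along world x, clear of each other. First the arm moves aside for a clean view.

```bash
python3 -m pendant '[[[7,-6,-8,0,0,0,-30],[7,-6,-18,0,0,0,-50],[7,-6,-18,0,0,0,-60],[7,-6,-18,0,0,0,-60],[7,-6,-18,0,0,0,-60],[7,-6,-18,0,0,0,-60],[7,-6,-18,0,0,0,-60],[7,-6,-18,0,0,0,-60]]]' | sed -n 2p
python3 -m pendant '[[[7,0,0,0,0,0,-5],[7,0,0,0,0,0,-6],[7,0,0,0,0,0,-6]]]' | sed -n 2p
python3 - <<'E'
from ck import *
s=grab_frame("side");t=grab_frame("top");cv2.imwrite("pics/side6.png",s);cv2.imwrite("pics/top6.png",t)
for n,im,q in(("top",t,(405,175)),("side",s,(339,341))):
    u,v=q;L=cv2.cvtColor(cv2.resize(im[v-16:v+16,u-16:u+16],None,fx=4,fy=4,interpolation=cv2.INTER_CUBIC),cv2.COLOR_BGR2LAB)
    _,m=cv2.threshold(L[...,2],0,1,cv2.THRESH_BINARY_INV+cv2.THRESH_OTSU);m,c,_=blob(m,(64,64))
    z=np.argwhere(m)[:,::-1].astype(np.float32)
    _,lab,cs=cv2.kmeans(z,2,None,(3,50,.1),5,cv2.KMEANS_PP_CENTERS)
    for k in(0,1):
        X=np.array([onz(n,(p+.5)/4-.5+[u-16,v-16],.012)[:2] for p in z[lab[:,0]==k]]);w,V=np.linalg.eigh(np.cov(X.T))
        print(n,X.mean(0).round(4),np.degrees(np.arctan2(V[1,1],V[0,1])).round(),(4e3*np.sqrt(w)).round(1),(lab==k).sum())
st()
E
```

```text
tool_pos: [0.527, -0.0851, 0.1931]
tool_pos: [0.5272, -0.0854, 0.1928]
top [ 0.6233 -0.2292] 161.0 [1.7 3.9] 7
top [ 0.6226 -0.2306] 146.0 [1.7 4. ] 7
side [ 0.6525 -0.2299] 65.0 [41.6 50.4] 2603
side [ 0.6549 -0.271 ] -140.0 [42.6 47.9] 2761
t 23.7 p [ 0.5272 -0.0853  0.1927] yaw -2.8 tilt 0.0 F [ 0.3  0.5 -0.2] w 0.0703 gf 0.0 q [ 0.89  0.27 -0.94  1.7   0.23  1.28 -0.15]
```

Run:
```python
from h import *
mv(.652,-.227,.08,0)
```

```text
row [-13.5  13.2  11.3] [ 0.   0.  -2.8]
```

```bash
python3 -m pendant '[[[7,-13.5,13.2,5,0,0,-2.8],[7,-13.5,13.2,7,0,0,-2.8],[7,-13.5,13.2,9,0,0,-2.8],[7,-13.5,13.2,11.3,0,0,-2.8],[7,-13.5,13.2,11.3,0,0,-2.8],[7,-13.5,13.2,11.3,0,0,-2.8],[7,-13.5,13.2,11.3,0,0,-2.8],[7,-13.5,13.2,11.3,0,0,-2.8]]]' | sed -n 2p
python3 - <<'E'
from ck import *
mv(.652,-.227,.006,0)
s=grab_frame("side");t=grab_frame("top");crop(np.hstack([s[270:370,270:400],t[130:230,360:490]]),0,0,260,100,3,"k.png")
E
```

```text
tool_pos: [0.6526, -0.2257, 0.079]
row [-0.1 -0.1  7.3] [-0.1 -0.1  0.1]
```

View pics/k.png

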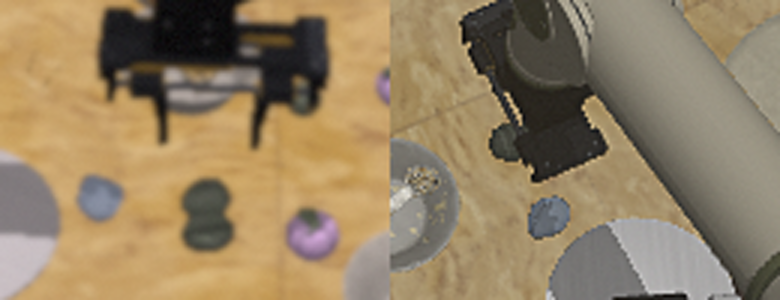

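The side view shows the fingers straddling g1 symmetrically. Descending and grasping.

```bash
python3 -m pendant '[[[7,-0.1,-0.1,3,0,0,0],[7,-0.1,-0.1,5,0,0,0],[7,-0.1,-0.1,6.5,0,0,0],[7,-0.1,-0.1,7.2,0,0,0],[7,-0.1,-0.1,7.3,0,0,0],[7,-0.1,-0.1,7.3,0,0,0]]]' 20 | sed -n 2,5p
python3 -m pendant '[[[2,0,0,0,0,0,0],[2,0,0,0,0,0,0],[2,0,0,0,0,0,0],[2,0,0,0,0,0,0],[2,0,0,0,0,0,0],[2,0,0,0,0,0,0],[2,0,0,0,0,0,0],[2,0,0,0,0,0,0]]]' | sed -n 2,6p
python3 -m pendant '[[[2,0,0,-1,0,0,0],[2,0,0,-4,0,0,0],[2,0,0,-8,0,0,0],[2,0,0,-12,0,0,0],[2,0,0,-16,0,0,0],[2,0,0,-18,0,0,0],[2,0,0,-18,0,0,0],[2,0,0,-18,0,0,0]]]' | tail -2
python3 - <<'E'
from ck import *
st();mv(.5,0.05,.2,0)
s=grab_frame("side");c=cake("side",s,(339,346));print(c)
E
```

```text
tool_pos: [0.6523, -0.2269, 0.0077]
orientation: [0.0, 0.706, 0.708, 0.0]
contact_force: [0.2, -0.3, 0.2]
gripper_width: 0.0703
tool_pos: [0.652, -0.2273, 0.0071]
orientation: [0.0, 0.706, 0.708, 0.0]
contact_force: [-1.8, -0.3, 5.1]
gripper_width: 0.0437
gripper_force: 20.0
gripper_width: 0.043
gripper_force: 20.0
t 26.3 p [ 0.6524 -0.2272  0.1884] yaw 0.2 tilt 0.1 F [ 0.2 -0.1 -0.8] w 0.043 gf 20.0 q [ 0.79  0.62 -0.81  1.28  0.44  1.42  0.01]
row [ 27.8 -15.2  -1.2] [0.1 0.1 0.2]
(array([338.93572154, 346.71045054]), array([ 0.65487678, -0.26974123]), np.float64(66.00333102303021), array([43.73221292, 49.73283068]))
```

```bash
python3 -m pendant '[[[2,3,-1.5,0,0,0,0],[2,7,-3.3,0,0,0,0],[2,10.5,-5,0,0,0,0],[2,14,-6.6,0,0,0,0],[2,17.5,-8.2,0,0,0,0],[2,21,-9.8,0,0,0,0],[2,24.5,-11.4,0,0,0,0],[2,28,-13,0,0,0,0]]]' | tail -2
python3 -m pendant '[[[2,3.5,-1.6,0,0,0,0],[2,7,-3.3,0,0,0,0],[2,10.5,-5,1,0,0,0],[2,14,-6.6,2,0,0,-2],[2,17.5,-8.2,3,0,0,-5],[2,19,-8.8,4,0,0,-5],[2,19,-8.8,4,0,0,-5],[2,19,-8.8,4,0,0,-5]]]' | tail -2
python3 -m pendant '[[[2,0,0,0,0,0,0],[2,0,0,0,0,0,0],[2,0,0,0,0,0,0]]]' | tail -2
python3 - <<'E'
from ck import *
st();mv(.4348,.2466,.036,5)
E
```

```text
gripper_width: 0.0436
gripper_force: 20.0
gripper_width: 0.0434
gripper_force: 20.0
gripper_width: 0.0434
gripper_force: 20.0
t 27.9 p [0.4332 0.2409 0.1467] yaw 5.0 tilt 0.0 F [0.2 0.5 0. ] w 0.0434 gf 20.0 q [ 0.4   0.27 -1.12  1.85  0.27  1.18 -0.72]
row [ 0.6  0.2 11.1] [0. 0. 0.]
```

```bash
python3 -m pendant '[[[2,0.6,0.2,1,0,0,0],[2,0.6,0.2,4,0,0,0],[2,0.6,0.2,7,0,0,0],[2,0.6,0.2,9,0,0,0],[2,0.6,0.2,10.3,0,0,0],[2,0.6,0.2,10.8,0,0,0],[2,0.6,0.2,11,0,0,0],[2,0.6,0.2,11,0,0,0]]]' | sed -n 2,5p
python3 -m pendant '[[[5.8,0,0,0,0,0,0],[5.8,0,0,0,0,0,0],[5.8,0,0,0,0,0,0],[5.8,0,0,0,0,0,0],[5.8,0,0,0,0,0,0],[5.8,0,0,0,0,0,0]]]' | sed -n 2,5p
python3 -m pendant '[[[5.8,0,0,-2,0,0,0],[5.8,0,0,-5,0,0,0],[5.8,0,0,-9,0,0,0],[5.8,0,0,-13,0,0,0],[5.8,0,0,-16,0,0,0],[5.8,0,0,-16,0,0,0]]]' | sed -n 2,5p
python3 - <<'E'
from ck import *
st();mv(.654,-.266,.15,0)
E
```

```text
tool_pos: [0.4345, 0.2484, 0.0373]
orientation: [0.0, 0.675, 0.738, 0.0]
contact_force: [0.2, 0.2, 0.8]
gripper_width: 0.0431
tool_pos: [0.434, 0.2482, 0.0368]
orientation: [0.0, 0.674, 0.738, 0.0]
contact_force: [0.2, 0.4, 0.9]
gripper_width: 0.058
tool_pos: [0.4359, 0.2503, 0.2024]
orientation: [0.002, 0.674, 0.738, 0.003]
contact_force: [0.8, 0.3, 0.2]
gripper_width: 0.0583
t 29.6 p [0.4359 0.2503 0.2024] yaw 5.2 tilt 0.5 F [0.8 0.3 0.2] w 0.0583 gf 0.0 q [ 0.43  0.22 -1.15  1.77  0.22  1.28 -0.68]
row [-53.4  17.    5.3] [ 0.4 -0.1  5.2]
```

```bash
python3 -m pendant '[[[7,-30,9.5,0,0,0,5],[7,-30,9.5,0,0,0,5],[7,-30,9.5,0,0,0,5],[7,-30,9.5,0,0,0,5],[7,-30,9.5,0,0,0,5],[7,-30,9.5,0,0,0,5],[7,-30,9.5,0,0,0,5],[7,-30,9.5,0,0,0,5]]]' | sed -n 2p
python3 -m pendant '[[[7,-22,9.5,2,0,0,0],[7,-22,9.5,6,0,0,0],[7,-22,9.5,8,0,0,0],[7,-22,9.5,10,0,0,0],[7,-22,9.5,10,0,0,0],[7,-22,9.5,10,0,0,0],[7,-22,9.5,10,0,0,0],[7,-22,9.5,10,0,0,0]]]' | sed -n 2p
python3 -m pendant '[[[7,0,0,0,0,0,0],[7,0,0,0,0,0,0]]]' | sed -n 2p
python3 - <<'E'
from ck import *
s=grab_frame("side");c=cake("side",s,(339,347));print(c);print(cake("side",s,(304,336))[0])
st();mv(.654,-.266,.006,0)
E
```

```text
tool_pos: [0.5564, -0.0477, 0.1959]
tool_pos: [0.6497, -0.2658, 0.0925]
tool_pos: [0.6516, -0.2599, 0.0972]
(array([338.92362991, 346.71075778]), array([ 0.65484527, -0.26974418]), np.float64(66.40340139744863), array([43.75807397, 49.77374126]))
[302.6935878  335.34298113]
t 31.2 p [ 0.6517 -0.2598  0.0977] yaw 0.3 tilt 0.1 F [-0.3 -0.2  0.6] w 0.0701 gf 0.0 q [ 0.81  0.71 -0.77  1.34  0.49  1.28  0.03]
row [-0.6  0.2  9.2] [ 0.1 -0.   0.3]
```

```bash
python3 -m pendant '[[[6,-0.6,0.2,0,0,0,0],[6,-0.6,0.2,3,0,0,0],[6,-0.6,0.2,5.5,0,0,0],[6,-0.6,0.2,8,0,0,0],[6,-0.6,0.2,9,0,0,0],[6,-0.6,0.2,9.2,0,0,0],[6,-0.6,0.2,9.2,0,0,0]]]' 20 | sed -n 2,5p
python3 -m pendant '[[[2,0,0,0,0,0,0],[2,0,0,0,0,0,0],[2,0,0,0,0,0,0],[2,0,0,0,0,0,0],[2,0,0,0,0,0,0],[2,0,0,0,0,0,0],[2,0,0,0,0,0,0],[2,0,0,0,0,0,0]]]' | sed -n 2,6p
python3 -m pendant '[[[2,0,0,-1,0,0,0],[2,0,0,-4,0,0,0],[2,0,0,-8,0,0,0],[2,0,0,-12,0,0,0],[2,0,0,-16,0,0,0],[2,0,0,-18,0,0,0],[2,0,0,-18,0,0,0],[2,0,0,-18,0,0,0]]]' | tail -2
python3 - <<'E'
from ck import *
st()
s=grab_frame("side");c=cake("side",s,(339,346));print(c[0])
E
```

```text
tool_pos: [0.6535, -0.2675, 0.0053]
orientation: [0.0, 0.706, 0.708, 0.0]
contact_force: [1.3, 0.6, 0.7]
gripper_width: 0.0601
tool_pos: [0.654, -0.2679, 0.0062]
orientation: [0.001, 0.706, 0.708, 0.0]
contact_force: [-1.7, -0.2, 6.7]
gripper_width: 0.0446
gripper_force: 20.0
gripper_width: 0.0448
gripper_force: 20.0
t 33.1 p [ 0.6538 -0.2676  0.1867] yaw 0.2 tilt 0.2 F [ 0.9 -0.2 -0.5] w 0.0448 gf 20.0 q [ 0.81  0.65 -0.79  1.23  0.45  1.43  0.07]
[340.48068781 349.22327813]
```

```bash
python3 -m pendant '[[[2,3,-1,0,0,0,4],[2,7,-2.2,0,0,0,8],[2,11,-3.5,0,0,0,12],[2,15,-4.7,0,0,0,16],[2,19,-6,0,0,0,20],[2,23,-7.2,0,0,0,24],[2,27,-8.5,0,0,0,28],[2,31,-9.7,0,0,0,32]]]' | tail -2
python3 -m pendant '[[[2,0,0,0,0,0,0],[2,0,0,0,0,0,0]]]' | tail -2
python3 - <<'E'
from ck import *
st();mv(.4692,.3204,.15,-55)
E
```

```text
gripper_width: 0.0447
gripper_force: 20.0
gripper_width: 0.0445
gripper_force: 20.0
t 34.0 p [0.5543 0.0431 0.1838] yaw -31.5 tilt 0.1 F [ 0.3 -1.3 -0.4] w 0.0445 gf 20.0 q [ 0.57  0.32 -0.87  1.66  0.26  1.28 -0.9 ]
row [ 19.2 -21.8   3.4] [-0.1  0.1 23.5]
```

```bash
python3 -m pendant '[[[2,2.4,-2.7,0,0,0,3],[2,5,-5.6,0,0,0,6],[2,7.5,-8.5,0,0,0,9],[2,10,-11.4,1,0,0,12],[2,13,-14.8,2,0,0,16],[2,16,-18.2,3,0,0,20],[2,19.2,-21.8,3.4,0,0,23.5],[2,19.2,-21.8,3.4,0,0,23.5]]]' | tail -2
python3 -m pendant '[[[2,0,0,0,0,0,0],[2,0,0,0,0,0,0],[2,0,0,0,0,0,0]]]' | tail -2
python3 - <<'E'
from ck import *
st();mv(.4692,.3204,.036,-55)
E
```

```text
gripper_width: 0.0445
gripper_force: 20.0
gripper_width: 0.0447
gripper_force: 20.0
t 34.9 p [0.4728 0.3166 0.1497] yaw -55.4 tilt 0.1 F [ 0.2 -0.6 -0.5] w 0.0447 gf 20.0 q [ 0.06  0.4  -0.89  1.67  0.33  1.23 -1.88]
row [-0.1 -0.5 11.4] [ 0.   0.1 -0.4]
```

```bash
python3 -m pendant '[[[2,-0.1,-0.5,1,0,0,0],[2,-0.1,-0.5,4,0,0,0],[2,-0.1,-0.5,7,0,0,0],[2,-0.1,-0.5,9,0,0,0],[2,-0.1,-0.5,10.5,0,0,0],[2,-0.1,-0.5,11.1,0,0,0],[2,-0.1,-0.5,11.3,0,0,0],[2,-0.1,-0.5,11.3,0,0,0]]]' | sed -n 2,5p
python3 -m pendant '[[[5.8,0,0,0,0,0,0],[5.8,0,0,0,0,0,0],[5.8,0,0,0,0,0,0],[5.8,0,0,0,0,0,0],[5.8,0,0,0,0,0,0],[5.8,0,0,0,0,0,0]]]' | sed -n 2,5p
python3 -m pendant '[[[5.8,0,0,-2,0,0,0],[5.8,0,0,-5,0,0,0],[5.8,0,0,-9,0,0,0],[5.8,0,0,-13,0,0,0],[5.8,0,0,-16,0,0,0],[5.8,0,0,-16,0,0,0]]]' | sed -n 2,5p
python3 - <<'E'
from ck import *
st();mv(.556,-.229,.12,-70)
E
```

```text
tool_pos: [0.4686, 0.3221, 0.038]
orientation: [-0.0, 0.955, 0.298, 0.0]
contact_force: [-0.6, 0.1, -0.3]
gripper_width: 0.0443
tool_pos: [0.4682, 0.3222, 0.0379]
orientation: [0.0, 0.955, 0.298, 0.0]
contact_force: [-0.4, 0.2, 0.5]
gripper_width: 0.0579
tool_pos: [0.4699, 0.3245, 0.2043]
orientation: [-0.001, 0.955, 0.298, 0.004]
contact_force: [1.1, 0.5, 0.3]
gripper_width: 0.0582
t 36.5 p [0.4699 0.3245 0.2043] yaw -55.3 tilt 0.5 F [1.1 0.5 0.3] w 0.0582 gf 0.0 q [ 0.07  0.35 -0.92  1.6   0.29  1.32 -1.86]
row [-24.5  50.4   8.2] [-0.  -0.5 14.7]
```

```bash
python3 -m pendant '[[[8,-12,25,0,0,0,-57],[8,-12,25,0,0,0,-57],[8,-12,25,0,0,0,-57],[8,-12,25,0,0,0,-57],[8,-12,25,0,0,0,-57],[8,-12,25,0,0,0,-57],[8,-12,25,0,0,0,-57],[8,-12,25,0,0,0,-57]]]' | sed -n 2p
python3 -m pendant '[[[8,0,0,0,0,0,-54],[8,0,0,0,0,0,-54],[8,0,0,0,0,0,-54],[8,0,0,0,0,0,-54],[8,0,0,0,0,0,-54],[8,0,0,0,0,0,-54],[8,0,0,0,0,0,-54],[8,0,0,0,0,0,-54]]]' | sed -n 2p
python3 -m pendant '[[[8,0,0,0,0,0,0],[8,0,0,0,0,0,0]]]' | sed -n 2p
python3 - <<'E'
from ck import *
st();mv(.556,-.229,.12,110)
s=grab_frame("side");print(cake("side",s,(304,336)))
E
```

```text
tool_pos: [0.5119, 0.0444, 0.1976]
tool_pos: [0.5116, 0.0483, 0.1976]
tool_pos: [0.5116, 0.0483, 0.1976]
t 38.0 p [0.5116 0.0483 0.1976] yaw 49.1 tilt 0.0 F [ 0.5 -0.7  0.5] w 0.0799 gf 0.0 q [ 0.8   0.26 -1.11  1.74  0.24  1.29  0.49]
row [-21.5 -18.1   7.8] [  0.   -0.  -60.9]
(array([302.8195659 , 335.25694878]), array([ 0.55751723, -0.23463397]), np.float64(100.04306759035744), array([43.37736113, 59.10228456]))
```

```bash
python3 -m pendant '[[[8,-21.5,-18.1,0,0,0,-57],[8,-21.5,-18.1,2,0,0,-57],[8,-21.5,-18.1,4,0,0,-57],[8,-21.5,-18.1,7.8,0,0,-57],[8,-21.5,-18.1,7.8,0,0,-57],[8,-21.5,-18.1,7.8,0,0,-57],[8,-21.5,-18.1,7.8,0,0,-57],[8,-21.5,-18.1,7.8,0,0,-57]]]' | sed -n 2p
python3 -m pendant '[[[8,0,0,0,0,0,0],[8,0,0,0,0,0,0],[8,0,0,0,0,0,0]]]' | sed -n 2p
python3 - <<'E'
from ck import *
st();mv(.556,-.229,.006,110)
s=grab_frame("side");print(cake("side",s,(304,336)))
E
```

```text
tool_pos: [0.5545, -0.2374, 0.1158]
tool_pos: [0.5568, -0.2276, 0.1202]
t 39.0 p [ 0.5568 -0.2276  0.1202] yaw 105.9 tilt 0.0 F [-0.2  0.6  0.4] w 0.08 gf 0.0 q [ 1.12  0.6  -1.08  1.61  0.55  1.27  1.78]
row [ 0.1 -0.1 11.4] [ 0.   0.  -4.1]
(array([302.72172671, 335.46367336]), array([ 0.55732316, -0.23542982]), np.float64(98.5607415314222), array([40.66600397, 56.89294696]))
```

```bash
python3 -m pendant '[[[8,0.1,-0.1,3,0,0,-4],[8,0.1,-0.1,6,0,0,-4],[8,0.1,-0.1,9,0,0,-4],[8,0.1,-0.1,10.8,0,0,-4],[8,0.1,-0.1,11.4,0,0,-4],[8,0.1,-0.1,11.5,0,0,-4],[8,0.1,-0.1,11.5,0,0,-4]]]' 20 | sed -n 2,5p
python3 -m pendant '[[[3,0,0,0,0,0,0],[3,0,0,0,0,0,0],[3,0,0,0,0,0,0],[3,0,0,0,0,0,0],[3,0,0,0,0,0,0],[3,0,0,0,0,0,0],[3,0,0,0,0,0,0],[3,0,0,0,0,0,0]]]' | sed -n 2,6p
python3 -m pendant '[[[3,0,0,-1,0,0,0],[3,0,0,-4,0,0,0],[3,0,0,-8,0,0,0],[3,0,0,-12,0,0,0],[3,0,0,-16,0,0,0],[3,0,0,-18,0,0,0],[3,0,0,-18,0,0,0],[3,0,0,-18,0,0,0]]]' | tail -2
python3 - <<'E'
from ck import *
st();mv(.5,.08,.2,75)
E
```

```text
tool_pos: [0.5566, -0.2298, 0.006]
orientation: [0.001, -0.174, 0.985, -0.0]
contact_force: [0.3, 0.1, 0.8]
gripper_width: 0.0798
tool_pos: [0.556, -0.2305, 0.0051]
orientation: [0.0, -0.174, 0.985, -0.0]
contact_force: [-0.2, -0.0, 5.1]
gripper_width: 0.0533
gripper_force: 19.9
gripper_width: 0.0532
gripper_force: 19.8
t 41.0 p [ 0.5561 -0.2304  0.1859] yaw 110.0 tilt 0.1 F [-0.1  0.3 -1.1] w 0.0532 gf 19.8 q [ 1.15  0.55 -1.14  1.53  0.5   1.38  1.89]
row [-5.4 31.1 -1.4] [-0.1  0.1 35. ]
```

```bash
python3 -m pendant '[[[3,-0.7,4,0,0,0,5],[3,-1.4,8,0,0,0,10],[3,-2.1,12,0,0,0,15],[3,-2.8,16,0,0,0,20],[3,-3.5,20,0,0,0,25],[3,-4.2,24,0,0,0,30],[3,-4.9,28,0,0,0,35],[3,-5.4,31,0,0,0,35]]]' | tail -2
python3 -m pendant '[[[3,0,0,0,0,0,0],[3,0,0,0,0,0,0]]]' | tail -2
python3 - <<'E'
from ck import *
st();mv(.3881,.3133,.15,65)
E
```

```text
gripper_width: 0.0532
gripper_force: 19.8
gripper_width: 0.0534
gripper_force: 19.8
t 41.8 p [0.4992 0.0809 0.1838] yaw 75.3 tilt 0.1 F [ 0.2 -0.5 -0.3] w 0.0534 gf 19.8 q [ 0.8   0.29 -1.2   1.78  0.28  1.27  0.85]
row [16.7 19.7  3.4] [-0.1 -0.1 10.3]
```

```bash
python3 -m pendant '[[[3,2.5,2.9,0,0,0,2],[3,5,5.9,0,0,0,4],[3,7.5,8.8,0.5,0,0,6],[3,10,11.8,1,0,0,8],[3,12.5,14.7,2,0,0,10.3],[3,15,17.7,3,0,0,10.3],[3,16.7,19.7,3.4,0,0,10.3],[3,16.7,19.7,3.4,0,0,10.3]]]' | tail -2
python3 -m pendant '[[[3,0,0,0,0,0,0],[3,0,0,0,0,0,0],[3,0,0,0,0,0,0]]]' | tail -2
python3 - <<'E'
from ck import *
st();mv(.3881,.3133,.036,65)
E
```

```text
gripper_width: 0.0536
gripper_force: 19.8
gripper_width: 0.0533
gripper_force: 19.8
t 42.7 p [0.3913 0.311  0.1503] yaw 64.5 tilt 0.0 F [0.7 0.3 0.2] w 0.0533 gf 19.8 q [ 0.3   0.33 -1.21  1.83  0.33  1.21  0.11]
row [ 0.4  0.1 11.4] [-0.   0.  -0.5]
```

```bash
python3 -m pendant '[[[3,0.2,0.1,1,0,0,0],[3,0.3,0.1,4,0,0,0],[3,0.3,0.1,7,0,0,0],[3,0.3,0.1,9,0,0,0],[3,0.3,0.1,10.5,0,0,0],[3,0.3,0.1,11.2,0,0,0],[3,0.3,0.1,11.4,0,0,0],[3,0.3,0.1,11.4,0,0,0]]]' | sed -n 2,5p
python3 -m pendant '[[[6.4,0,0,0,0,0,0],[6.4,0,0,0,0,0,0],[6.4,0,0,0,0,0,0],[6.4,0,0,0,0,0,0],[6.4,0,0,0,0,0,0],[6.4,0,0,0,0,0,0]]]' | sed -n 2,5p
python3 -m pendant '[[[6.4,0,0,-2,0,0,0],[6.4,0,0,-5,0,0,0],[6.4,0,0,-9,0,0,0],[6.4,0,0,-13,0,0,0],[6.4,0,0,-17,0,0,0],[6.4,0,0,-17,0,0,0]]]' | sed -n 2,5p
python3 - <<'E'
from ck import *
st();mv(.5,.03,.21,20)
E
```

```text
tool_pos: [0.388, 0.3151, 0.0369]
orientation: [0.0, 0.219, 0.976, 0.0]
contact_force: [-0.2, -0.4, -0.3]
gripper_width: 0.0533
tool_pos: [0.3879, 0.3151, 0.0369]
orientation: [0.0, 0.219, 0.976, 0.0]
contact_force: [-1.4, 0.9, -0.1]
gripper_width: 0.0638
tool_pos: [0.3894, 0.3179, 0.2134]
orientation: [0.003, 0.219, 0.976, 0.003]
contact_force: [0.2, 1.0, -0.1]
gripper_width: 0.0637
t 44.4 p [0.3894 0.3179 0.2134] yaw 64.8 tilt 0.5 F [ 0.2  1.  -0.1] w 0.0637 gf 0.0 q [ 0.35  0.25 -1.26  1.75  0.25  1.31  0.17]
row [-22.3 -21.3   0.3] [ 0.5  0.1 44.8]
```

```bash
python3 -m pendant '[[[6,-22.3,-21.3,0,0,0,45],[6,-22.3,-21.3,0,0,0,45],[6,-22.3,-21.3,0,0,0,45],[6,-22.3,-21.3,0,0,0,45],[6,-22.3,-21.3,0,0,0,45],[6,-22.3,-21.3,0,0,0,45],[6,-22.3,-21.3,0,0,0,45],[6,-22.3,-21.3,0,0,0,45]]]' | sed -n 2p
python3 -m pendant '[[[6,0,0,0,0,0,0],[6,0,0,0,0,0,0]]]' | sed -n 2p
python3 - <<'E'
from ck import *
t=grab_frame("top");s=grab_frame("side");cv2.imwrite("pics/top7.png",t);cv2.imwrite("pics/side7.png",s)
a=cv2.resize(t[250:340,235:335],None,fx=4,fy=4,interpolation=cv2.INTER_CUBIC);b=cv2.resize(s[180:270,230:330],None,fx=4,fy=4,interpolation=cv2.INTER_CUBIC)
e=cv2.resize(t[190:290,370:490],(288,240));f=cv2.resize(s[280:380,190:380],(456,240));z=np.hstack([e,f])
cv2.imwrite("pics/l.png",np.vstack([np.hstack([a,b]),np.hstack([z,np.zeros((240,800-z.shape[1],3),np.uint8)])]))
st();mv(.4216,-.273,.15,-20)
E
```

```text
tool_pos: [0.4996, 0.0208, 0.2063]
tool_pos: [0.4984, 0.027, 0.2065]
t 45.3 p [0.498  0.0289 0.2067] yaw 19.9 tilt 0.0 F [0.1 0.3 0. ] w 0.0601 gf 0.0 q [ 0.79  0.17 -1.01  1.77  0.15  1.28  0.09]
row [-25.8 -17.4   5.7] [ 0.  -0.  39.9]
```

View pics/l.png

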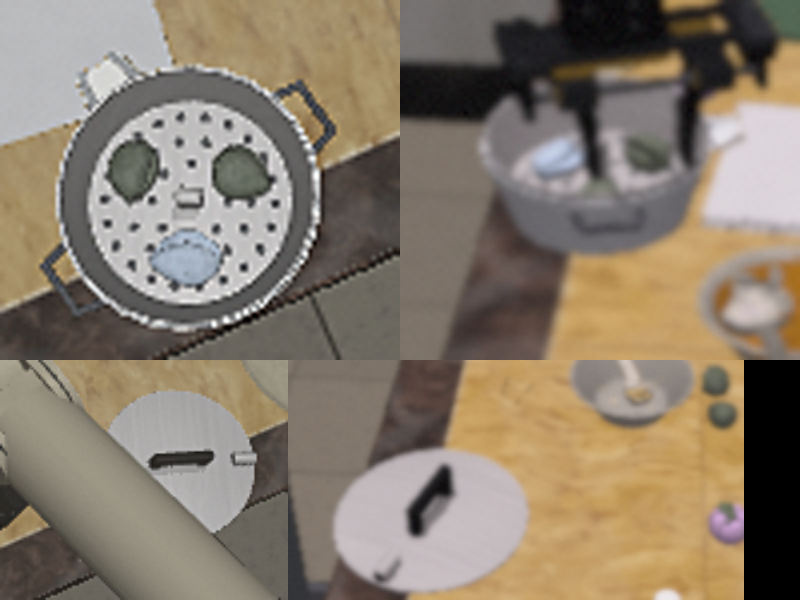

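All three cakes lie flat in the basket: two greens, at top px (268,292) and (295,292), and the blue at (281,314). The lid lies flat on the table with its bar at about top px (445.5,231.5). Measuring the bar, then moving to it.

```bash
python3 - <<'E'
from h import *
t=cv2.imread("pics/top7.png");T=cv2.cvtColor(t,cv2.COLOR_BGR2HSV).astype(int)
m,c,s=blob(win(T[...,2]<80,430,222,462,240),(445.5,231.5))
X=np.array([onz("top",q,.049)[:2] for q in np.argwhere(m)[:,::-1]]);w,v=np.linalg.eigh(np.cov(X.T));print(c,s,X.mean(0),np.degrees(np.arctan2(v[1,1],v[0,1])),np.sqrt(12*w))
m,c,s=blob(win((T[...,1]<40)&(T[...,2]>140),410,198,482,270),(445,230))
k=hull(m);X=np.array([onz("top",q,.021) for q in k if q[1]<225 or q[0]>465]);print("disc",circ(X))
E
python3 -m pendant '[[[6,-25.8,-17.4,0,0,0,40],[6,-25.8,-17.4,2,0,0,40],[6,-25.8,-17.4,4,0,0,40],[6,-25.8,-17.4,5.7,0,0,40],[6,-25.8,-17.4,5.7,0,0,40],[6,-25.8,-17.4,5.7,0,0,40],[6,-25.8,-17.4,5.7,0,0,40],[6,-25.8,-17.4,5.7,0,0,40]]]' | sed -n 2p
python3 -m pendant '[[[6,0,0,0,0,0,0],[6,0,0,0,0,0,0],[6,0,0,0,0,0,0]]]' | sed -n 2p
python3 - <<'E'
from ck import *
st();mv(.4216,-.273,.029,-20)
E
```

```text
[445.27941176 230.80147059] [432 228  27   7 136] [ 0.41871776 -0.27140971] 71.06311293586307 [0.01713705 0.0860391 ]
disc (array([ 0.4182, -0.2729,  0.1038]), np.float64(0.0008))
tool_pos: [0.4202, -0.2767, 0.1488]
tool_pos: [0.4227, -0.2723, 0.15]
t 46.2 p [ 0.4227 -0.2723  0.15  ] yaw -20.1 tilt 0.0 F [ 0.2  0.4 -0.3] w 0.0602 gf 0.0 q [ 1.14  0.18 -0.71  1.84  0.13  1.16  0.03]
row [-0.1 -0.1 12.1] [ 0.  -0.  -0.1]
```

```bash
python3 -m pendant '[[[6,-0.1,-0.3,3,0,0,0],[6,-0.1,-0.3,6,0,0,0],[6,-0.1,-0.3,9,0,0,0],[6,-0.1,-0.3,11,0,0,0],[6,-0.1,-0.3,12,0,0,0],[6,-0.1,-0.3,12.1,0,0,0],[6,-0.1,-0.3,12.1,0,0,0]]]' 50 | sed -n 2,5p
python3 -m pendant '[[[0.5,0,0,0,0,0,0],[0.5,0,0,0,0,0,0],[0.5,0,0,0,0,0,0],[0.5,0,0,0,0,0,0],[0.5,0,0,0,0,0,0],[0.5,0,0,0,0,0,0],[0.5,0,0,0,0,0,0],[0.5,0,0,0,0,0,0]]]' | sed -n 2,6p
python3 -m pendant '[[[0.5,0,0,0,0,0,0],[0.5,0,0,0,0,0,0],[0.5,0,0,0,0,0,0],[0.5,0,0,0,0,0,0]]]' | sed -n 2,6p
python3 -c "
from h import *
st()"
```

```text
tool_pos: [0.4194, -0.2733, 0.0294]
orientation: [0.0, 0.82, 0.572, 0.0]
contact_force: [-0.1, -0.9, -0.7]
gripper_width: 0.06
tool_pos: [0.4187, -0.2744, 0.0288]
orientation: [0.0, 0.821, 0.572, 0.0]
contact_force: [0.9, -0.1, -0.5]
gripper_width: 0.0145
gripper_force: 0.7
tool_pos: [0.4187, -0.2744, 0.0287]
orientation: [0.0, 0.821, 0.572, 0.0]
contact_force: [1.2, -1.0, 0.4]
gripper_width: 0.0138
gripper_force: 50.0
t 47.8 p [ 0.4187 -0.2744  0.0287] yaw -20.3 tilt 0.0 F [ 1.2 -1.   0.4] w 0.0138 gf 50.0 q [ 1.08  0.35 -0.67  1.96  0.27  0.93 -0.07]
```

```bash
python3 -m pendant '[[[0.5,0,0,-1,0,0,0],[0.5,0,0,-4,0,0,0],[0.5,0,0,-8,0,0,0],[0.5,0,0,-12,0,0,0],[0.5,0,0,-16,0,0,0],[0.5,0,0,-19,0,0,0],[0.5,0,0,-19,0,0,0]]]' | sed -n 4,6p
python3 -m pendant '[[[0.5,0,0,0,0,0,0],[0.5,0,0,0,0,0,0]]]' | sed -n 4,6p
python3 - <<'E'
from h import *
st();mv(.52,.02,.22,30)
E
```

```text
contact_force: [1.4, -0.3, -3.0]
gripper_width: 0.0135
gripper_force: 50.0
contact_force: [-0.1, 0.3, -2.9]
gripper_width: 0.0135
gripper_force: 50.0
t 48.6 p [ 0.4176 -0.2738  0.2176] yaw -20.3 tilt 0.1 F [-0.1  0.3 -2.9] w 0.0135 gf 50.0 q [ 1.17  0.11 -0.72  1.76  0.08  1.3   0.08]
row [31.1 -0.6 -0.2] [ -0.1  -0.1 -50.3]
```

```bash
python3 -m pendant '[[[0.5,3,0,0,0,0,-6],[0.5,7,0,0,0,0,-12],[0.5,11,-0.1,0,0,0,-18],[0.5,15,-0.2,0,0,0,-25],[0.5,19,-0.3,0,0,0,-32],[0.5,23,-0.4,0,0,0,-38],[0.5,27,-0.5,0,0,0,-44],[0.5,31,-0.6,0,0,0,-50]]]' | sed -n 4,6p
python3 -m pendant '[[[0.5,0,0,0,0,0,0],[0.5,0,0,0,0,0,0]]]' | sed -n 4,6p
python3 - <<'E'
from h import *
st();mv(.4305,.293,.2,101.6)
E
```

```text
contact_force: [1.0, -1.6, -4.1]
gripper_width: 0.0137
gripper_force: 50.0
contact_force: [0.3, -1.1, -3.7]
gripper_width: 0.0135
gripper_force: 50.0
t 49.4 p [0.5193 0.0218 0.2169] yaw 30.1 tilt 0.2 F [ 0.3 -1.1 -3.7] w 0.0135 gf 50.0 q [ 0.78  0.24 -1.02  1.7   0.2   1.32  0.24]
row [27.9  5.9  1.8] [  0.   -0.2 -71.5]
```

```bash
python3 -m pendant '[[[0.5,3,0.6,0,0,0,-5],[0.5,7,1.4,0,0,0,-11],[0.5,11,2.3,0,0,0,-17],[0.5,15,3.1,0,0,0,-24],[0.5,19,4,1,0,0,-31],[0.5,23,4.9,1.5,0,0,-38],[0.5,26,5.5,1.8,0,0,-45],[0.5,27.9,5.9,1.8,0,0,-52]]]' | sed -n 4,6p
python3 -m pendant '[[[0.5,0,0,0,0,0,-6],[0.5,0,0,0,0,0,-12],[0.5,0,0,0,0,0,-19.5],[0.5,0,0,0,0,0,-19.5],[0.5,0,0,0,0,0,-19.5]]]' | sed -n 4,6p
python3 - <<'E'
from h import *
st();mv(.4305,.293,.15,101.6)
E
```

```text
contact_force: [0.5, -0.2, -2.9]
gripper_width: 0.0134
gripper_force: 50.0
contact_force: [0.4, 0.9, -2.9]
gripper_width: 0.0134
gripper_force: 50.0
t 50.5 p [0.4332 0.2888 0.1995] yaw 100.9 tilt 0.1 F [ 0.4  0.9 -2.9] w 0.0134 gf 50.0 q [ 0.43  0.4  -1.33  1.72  0.4   1.34  0.78]
row [0.2 0.5 4.9] [-0.  -0.1 -0.7]
```

```bash
python3 -m pendant '[[[0.5,0.2,0.5,1,0,0,-0.7],[0.5,0.2,0.5,3,0,0,-0.7],[0.5,0.2,0.5,5,0,0,-0.7],[0.5,0.2,0.5,6.5,0,0,-0.7],[0.5,0.2,0.5,7,0,0,-0.7],[0.5,0.2,0.5,7,0,0,-0.7],[0.5,0.2,0.5,7,0,0,-0.7]]]' | sed -n 4,6p
python3 - <<'E'
from h import *
st();mv(.4305,.293,.1,101.6)
o=get_obs();zt=o["tool_pos"][2]-.0287+.021
t=grab_frame("top");s=grab_frame("side");cv2.imwrite("pics/top8.png",t);cv2.imwrite("pics/side8.png",s)
z=np.hstack([cv2.resize(t[240:340,230:330],(400,400),interpolation=cv2.INTER_CUBIC),cv2.resize(s[160:260,230:330],(400,400),interpolation=cv2.INTER_CUBIC)])
cv2.imwrite("pics/m.png",z);print("ztop",zt)
E
```

```text
contact_force: [0.2, -0.7, -2.7]
gripper_width: 0.0136
gripper_force: 50.0
t 51.1 p [0.4303 0.295  0.131 ] yaw 101.9 tilt 0.0 F [ 0.2 -0.7 -2.7] w 0.0136 gf 50.0 q [ 0.35  0.47 -1.26  1.8   0.48  1.23  0.73]
row [ 0.  -0.2  3.1] [0.  0.  0.3]
ztop 0.12326691543632866
```

View pics/m.png

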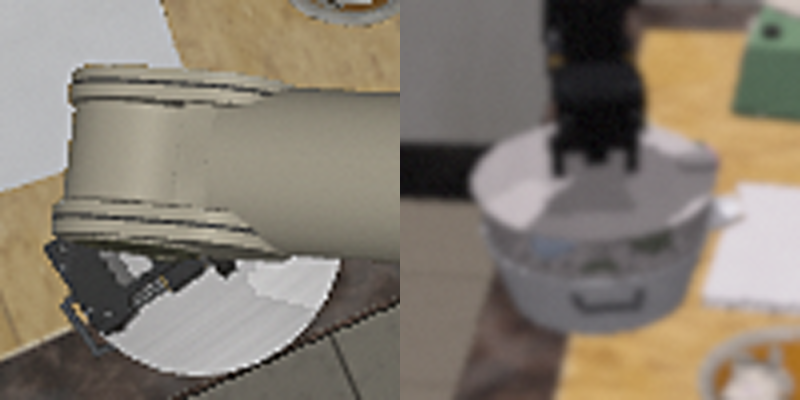

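The lid hovers level over the basket with the vent at side px (404,199), on the lip side. One numerical centring check from the visible arc.

Run:
```python
from h import *
zt=.1233
t=cv2.imread("pics/top8.png");T=cv2.cvtColor(t,cv2.COLOR_BGR2HSV).astype(int)
m,c,s=blob(win((T[...,1]<40)&(T[...,2]>140),240,303,322,340));k=hull(m)
k=np.array([q for q in k if q[1]>306 and q[1]>303+3 and not(q[0]<258)])
X=np.array([onz("top",q,zt) for q in k])
for r in(.1045,.106):
    f=lambda p:np.hypot(X[:,0]-p[0],X[:,1]-p[1])-r
    R_=least_squares(f,[.43,.29],loss="soft_l1",f_scale=.001);print(r,R_.x,np.abs(f(R_.x)).mean(),len(k))
s=cv2.imread("pics/side8.png");S=cv2.cvtColor(s,cv2.COLOR_BGR2HSV).astype(int)
# left edge of the lid in side view (silhouette against floor/dark): columns
m,c,_=blob(win((S[...,1]<40)&(S[...,2]>105),240,185,312,232),(280,208));k=hull(m);print("side extents",k.min(0),k.max(0))
for x0 in(.428,.4305,.433):
    a=np.radians(np.arange(0,360,1));P_=np.array([proj("side",(x0+.106*np.cos(q),.293+.106*np.sin(q),zt)) for q in a]);print(x0,P_.min(0).round(1),P_.max(0).round(1))
st()
```

```text
0.1045 [0.42749715 0.29279501] 0.00833013754367931 15
0.106 [0.4292476  0.29272219] 0.008371423072905577 15
side extents [240. 185.] [311. 231.]
0.428 [247.1 186.8] [308.7 216.8]
0.4305 [247.9 186.8] [309.4 216.8]
0.433 [248.6 186.9] [310.1 216.8]
t 51.2 p [0.4307 0.2952 0.1316] yaw 101.9 tilt 0.1 F [ 0.9  0.3 -4.2] w 0.0135 gf 50.0 q [ 0.35  0.47 -1.26  1.8   0.48  1.23  0.73]
```

Run:
```python
from h import *
zt=.1237
def arc(n,im,c0,angs,r=.106,z=zt):
    g=cv2.cvtColor(im,cv2.COLOR_BGR2GRAY).astype(np.float32);pts=[]
    for a in np.radians(angs):
        rr=np.arange(.094,.120,.0005);p=np.array([proj(n,(c0[0]+q*np.cos(a),c0[1]+q*np.sin(a),z)) for q in rr]).astype(np.float32)
        v=cv2.GaussianBlur(cv2.remap(g,p[None,:,0],p[None,:,1],cv2.INTER_LINEAR),(9,1),0)[0];d=np.gradient(v);i=np.argmin(d)
        if d[i]<-1: pts.append([c0[0]+rr[i]*np.cos(a),c0[1]+rr[i]*np.sin(a)])
    X=np.array(pts);f=lambda p:np.hypot(X[:,0]-p[0],X[:,1]-p[1])-r
    R_=least_squares(f,c0,loss="soft_l1",f_scale=.0007);return R_.x.round(4),np.median(np.abs(f(R_.x))).round(4),len(X)
t=cv2.imread("pics/top8.png")
# directions of the visible arc: world angles whose projection is below the arm, right of the gripper
vis=[a for a in range(0,360,3) if (lambda q:q[1]>308 and q[0]>258)(proj("top",(.43+.106*np.cos(np.radians(a)),.293+.106*np.sin(np.radians(a)),zt)))]
print(vis[0],vis[-1],len(vis));print(arc("top",t,(.43,.293),vis),arc("top",t,(.43,.293),vis,.105))
t0=cv2.imread("pics/top0.png");print("ref on pot (full/partial), bar said .4292 .2917",arc("top",t0,(.43,.292),range(0,360,3),.106,.084),arc("top",t0,(.43,.292),vis,.106,.084))
```

```text
123 225 35
(array([0.4283, 0.2932]), np.float64(0.0004), 35) (array([0.4272, 0.2933]), np.float64(0.0003), 35)
ref on pot (full/partial), bar said .4292 .2917 (array([0.4294, 0.2913]), np.float64(0.0016), 112) (array([0.4298, 0.291 ]), np.float64(0.0003), 35)
```

```bash
python3 -m pendant '[[[0.5,-0.2,-0.1,0,0,0,0.3],[0.5,-0.2,-0.1,0.6,0,0,0.3],[0.5,-0.2,-0.1,1.3,0,0,0.3],[0.5,-0.2,-0.1,2,0,0,0.3],[0.5,-0.2,-0.1,2.5,0,0,0.3],[0.5,-0.2,-0.1,2.5,0,0,0.3],[0.5,-0.2,-0.1,2.5,0,0,0.3]]]' | sed -n 2,4p
python3 -m pendant '[[[0.5,0,0,0.2,0,0,0],[0.5,0,0,0.4,0,0,0],[0.5,0,0,0.6,0,0,0],[0.5,0,0,0.6,0,0,0]]]' | sed -n 2,4p
python3 -c "
from h import *
st()"
```

```text
tool_pos: [0.4322, 0.2941, 0.1053]
orientation: [-0.0, -0.101, 0.995, -0.0]
contact_force: [0.4, 0.3, -3.4]
tool_pos: [0.4327, 0.2942, 0.0999]
orientation: [0.0, -0.101, 0.995, -0.0]
contact_force: [-1.1, -2.9, 4.3]
t 52.1 p [0.4327 0.2942 0.0999] yaw 101.6 tilt 0.0 F [-1.1 -2.9  4.3] w 0.0136 gf 50.2 q [ 0.32  0.51 -1.22  1.83  0.52  1.18  0.7 ]
```

```bash
python3 -m pendant '[[[0.5,0,0,0.1,0,0,0],[0.5,0,0,0.15,0,0,0],[0.5,0,0,0.15,0,0,0]]]' | sed -n 2,4p
python3 -m pendant '[[[0.5,0,0,-0.2,0,0,0],[3,0,0,-0.2,0,0,0],[4,0,0,-0.2,0,0,0],[5,0,0,-0.2,0,0,0],[5,0,0,-0.2,0,0,0],[5,0,0,-0.2,0,0,0],[5,0,0,-0.2,0,0,0],[5,0,0,-0.2,0,0,0]]]' | sed -n 2,5p
python3 -m pendant '[[[5,0,0,-2,0,0,0],[5,0,0,-5,0,0,0],[5,0,0,-9,0,0,0],[5,0,0,-12,0,0,0],[5,0,0,-12,0,0,0]]]' | sed -n 2,4p
python3 - <<'E'
from h import *
st();mv(.52,.02,.25,30)
E
```

```text
tool_pos: [0.4327, 0.2942, 0.0993]
orientation: [0.0, -0.101, 0.995, -0.0]
contact_force: [-5.1, -7.0, 14.2]
tool_pos: [0.4325, 0.2941, 0.1001]
orientation: [-0.0, -0.101, 0.995, -0.0]
contact_force: [-0.7, 0.4, 0.2]
gripper_width: 0.0478
tool_pos: [0.4339, 0.2962, 0.2257]
orientation: [0.003, -0.101, 0.995, 0.002]
contact_force: [0.6, 1.5, -0.1]
t 53.4 p [0.4339 0.2962 0.2257] yaw 101.6 tilt 0.4 F [ 0.6  1.5 -0.1] w 0.0497 gf 0.0 q [ 0.43  0.38 -1.35  1.68  0.38  1.38  0.8 ]
row [ -2.9 -28.8  -2.5] [ 0.4  0.2 71.6]
```

```bash
python3 -m pendant '[[[5,-2.9,-28.8,-2.5,0,0,50],[5,-2.9,-28.8,-2.5,0,0,50],[5,-2.9,-28.8,-2.5,0,0,50],[5,-2.9,-28.8,-2.5,0,0,50],[5,-2.9,-28.8,-2.5,0,0,50],[5,-2.9,-28.8,-2.5,0,0,50],[5,-2.9,-28.8,-2.5,0,0,50],[5,-2.9,-28.8,-2.5,0,0,50]]]' | sed -n 2p
python3 -m pendant '[[[5,0,0,0,0,0,0],[5,0,0,0,0,0,0]]]' | sed -n 2p
python3 - <<'E'
from h import *
t=grab_frame("top");s=grab_frame("side");cv2.imwrite("pics/top9.png",t);cv2.imwrite("pics/side9.png",s)
T=cv2.cvtColor(t,cv2.COLOR_BGR2HSV).astype(int);S=cv2.cvtColor(s,cv2.COLOR_BGR2HSV).astype(int)
g=cv2.cvtColor(t,cv2.COLOR_BGR2GRAY).astype(np.float32)
zt=.0243+.047+.021;X=[]
for a in np.radians(np.arange(0,360,3)):
    rr=np.arange(.094,.120,.0005);p=np.array([proj("top",(.43+q*np.cos(a),.293+q*np.sin(a),zt)) for q in rr]).astype(np.float32)
    d=np.gradient(cv2.GaussianBlur(cv2.remap(g,p[None,:,0],p[None,:,1],cv2.INTER_LINEAR),(9,1),0)[0]);i=np.argmin(d)
    if d[i]<-1:X.append([.43+rr[i]*np.cos(a),.293+rr[i]*np.sin(a)])
print("disc",circ(np.array(X)),len(X))
m,ct,b=blob(win(T[...,2]<70,266,283,304,314),(283,298))
X=np.array([onz("top",q,.12)[:2] for q in np.argwhere(m)[:,::-1]]);w,v=np.linalg.eigh(np.cov(X.T))
print("bar",ct,b,X.mean(0),np.degrees(np.arctan2(v[1,1],v[0,1])),np.sqrt(12*w))
# vent: bright/dark blob near expected end
ve=np.array([.4305+.098*np.cos(np.radians(11.6)),.293+.098*np.sin(np.radians(11.6)),.09]);print("vent expected px",proj("top",ve),proj("side",ve))
E
```

```text
tool_pos: [0.5209, 0.0084, 0.245]
tool_pos: [0.5187, 0.0185, 0.2451]
disc (array([0.4291, 0.2929, 0.1047]), np.float64(0.0021)) 115
bar [280.19130435 297.13043478] [272 286  18  23 115] [0.42857379 0.29226436] -167.94018055068952 [0.01301907 0.07912282]
vent expected px [262.4026302  271.68900263] [306.90470274 207.64163462]
```

The lid is seated at the expected height, its centre 1.5 mm from the basket's, and its bar at 12.1° against the lip's 11.6°. The gripper is clear, so I'm handing in.

Run:
```python
from h import *
st();print(job_done())
```

```text
t 54.4 p [0.5185 0.0195 0.2452] yaw 51.8 tilt 0.0 F [-0.5  0.6 -0.5] w 0.0502 gf 0.0 q [ 0.9   0.26 -1.18  1.66  0.24  1.39  0.6 ]
the job is handed in; nothing more can be done
None
```

I handed the job in at 54 s with no verdict returned: by my measurements the basket is seated in the pot, all three rice cakes are in it, and the lid is down 1.5 mm off centre with its vent about 0.5° off the lip.

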